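# Fit a UV spot head into the collet of a tack-curing stand

### The arm

A 6-joint arm with a two-finger parallel gripper is mounted at the origin on a cart in front of the work surface, level with it; the furniture and walls round the work are solid. World frame = base frame: x ahead of the robot, y to its left, z up, the work surface at z = 0. Lengths are in m, angles in rad, forces in N, time in s.
With the tool pointing down it reaches from about 0.35 to 0.775 m from the base axis. Payload 5.5 kg.
Tool frame: the origin (TCP) lies midway between the tips of the shut fingers; the grasp point (between the pads) lies 19 mm behind it (arm.pinch_z is the distance from the TCP to the grasp point, in m); z points along the fingers, x is the direction in which the jaws open and shut, and the axes are right-handed (so a half turn about z gives the same grasp; the last joint's range is limited). The gripper opens to 85 mm and grips with 20 to 120 N. Pads are 22 mm wide; open, the fingers measure 114 mm over their backs; the gripper's body (76 mm by 85 mm) begins 54 mm behind the grasp point. The pads swing forward as they close: fully open they stand 13 mm farther back than shut.
Start: joints at [-1.446, 0.313, 0.046, 1.304, 0, 1.431], TCP at [0.15, -0.555, 0.201] pointing down, gripper open.
Joint ranges: [-2.76, 2.76], [-0.86, 1.69], [-1.03, 1.26], [-2.2, 2.34], [-1.47, 1.5], [-3.14, 3.14]. Speed limits (rad/s): [2.57, 2.57, 3.14, 3.14, 3.14, 3.14].

### API

Orientations are given as a unit quaternion [w, x, y, z].
In Python, from plant import readout, cams, job, nets, arm gives the robot as it stands.
- The arm moves only by the tool step_arm, never from a script. Its argument "commands" is a list of rows, each an object with "offset": the shift along the world's x, y, z in cm, a list of three; "delta_rot": the turn, a rotation vector about the world's x, y, z in degrees, a list of three; "gripper": the finger opening in cm, from 0 to 8.54. In form: [{"offset": [tx, ty, tz], "delta_rot": [ax, ay, az], "gripper": gripper}, ...]. A call has 1 to 10 rows; each row shifts and turns the commanded pose from where the row before left it; what a row does not reach is not made up. A row lasts 1/10 s, in which the tool goes at most 50 mm and 8.59 degrees, less where a joint would pass 70% of its speed; a pose out of reach is approached as far as the arm can. A call is refused whole if a number of a shift passes 5 or a number of a turn 8.59, either way. A call with a gripper value outside its range is refused whole. The fingers move at their own pace and stop on an object; the grip force is fixed at half the most. Time passes only in rows, so rows that do not move let the fingers close. It gives the time, the measured TCP pose, the force and the opening at its end, in the units of the state.
- readout.sense(): the state, without advancing time (a new reading comes with each control period).
- cams.grab_frame(name): name is "scene" or "side" or "wrist"; returns the picture (400x640x3 uint8, blue, green, red); there is no depth.
- cams.camera_params(name): a dict with "camera_matrix" (3x3 intrinsics, pixels), "pose" (4x4, takes a point from camera to world coordinates); the wrist camera has in their place "tool_from_camera" (4x4, takes a point from camera to tool coordinates, whose origin is the TCP and whose axes are the tool frame's). Camera axes: x right, y down, z forward; pixel columns grow to the right and rows downward; lengths in m; the calibration is good to about 2 mm. The wrist camera is an equidistant fisheye: a pixel r from the principal point sees the ray r / f radians off the axis. A picture is of the moment at which its call begins: read the wrist's pose just before it. camera_params takes no time and is no camera call.
- job.hand_in(): hands the job in, once; it reports no verdict.
Trained networks look in the newest picture that a camera, given by its name, has taken for a name from the list of things; names that differ only in an ending like _2 or _b are one class to them, and where a whole thing is asked for, a point or a joint stands for the part that bears it (a point fixed in the world has none). Each returns a list of dicts, best first, with "conf" (0 to 1); they miss things now and then, are a little off and sometimes report something else, mostly with a low value. They report only what shows in the picture. A call takes as long as a camera call.
- nets.find_in(camera, thing): "extent" ([left, top, width, height] in pixels, round what is visible of it).
The state is a dict: "clock": time; "qpos": joint angles; "qvel": joint speeds; "joint_torque": joint torques, N m; "tool_pos": TCP position; "ee_rot": TCP orientation; "contact_force": force on the tool from outside, world axes, zero at the start; "ft_torque": the same for the moment, N m; "grip_width": opening from 0.0 (shut) to 1.0 (fully open).
Only numpy, scipy, OpenCV 4.12 (cv2) and the standard library are available. Lean on these libraries where they do the work, as an engineer would, in place of code of your own. Each camera call takes 0.05 s, during which the arm holds its last target. There are 200 camera calls.

### The job

Take the UV spot head with the blue ring out of the parking rack and set its shank down into the collet of the curing stand, fully home with its shoulder on the collet, then swing the lever of the collet nut clockwise (seen from above) until the collet grips the head firmly, and let go. Leave the orange-ringed head parked in the rack, do not shift the glass panel that lies ready under the collet, and do not push the things around aside.

Things in the scene. Friction and masses are not known exactly. Their poses are not given: they have to be found in the camera images.
- blue_head: UV spot head to fit, upright, 127 mm long, 0.16 kg; origin at the centre of its lower (lens) end, z up its axis. Shank 18 mm dia. from 0 to 62 mm (first 6 mm taper from 12 mm), shoulder 32 mm dia. to 67 mm, then one straight 28 mm cylinder to grip: metal body to 98 mm, blue ring to 114 mm; cap and 14 mm socket up to 127 mm. Hangs by its shoulder in one of the rack's holes
- orange_head: a second spot head of the same shape with an orange ring, parked in the other hole of the rack; it stays there
- rack: fixed parking rack, 235 mm high: base plate 116 x 96 mm, column, and on top an aluminium plate 112 x 50 x 10 mm; origin at the centre of its underside. Two 21 mm holes go through the top plate (top face 235 mm above the bench), at x = -31 and +31 mm on its own x axis. A parked head has its lens end 173 mm above the bench and must be raised over 62 mm to come out
- stand: fixed curing stand. Origin on the bench straight below the collet; its z axis is the collet's axis, +x points from the collet to the post. Base plate from x = -64 to +84 mm, 140 mm wide; post at x = 66 mm, top 260 mm above the bench; a work table (top 143 mm) and above it an arm with the upright collet and its nut. The lens end of a seated head is 203 mm above the bench
- collet_seat (a point): centre of the collet's mouth, on the stand's z axis, 265 mm above the bench, level with the top of the nut: the head's shoulder rests here. The open bore is 20.4 mm wide (1.2 mm play all round the shank), 47 mm long and open below. If the nut is tightened first the shank does not go in
- blue_shoulder (a point): point on the blue head's axis at the underside of its shoulder, 62 mm above its lens end; lies on collet_seat when the head is fully home
- collet_nut (a joint): angle of the collet nut, rad: 0 slack, growing clockwise from above, stop at 1.1. Starts at 0 to 0.2, stays where left (3.5 N at the lever). With the shank in, the four jaws touch it at about 0.75 and grip firmly from 0.95; at 1.0 to 1.1 the lever is hard to move (about 6 N). After release it may spring back 0.1 and still grips. The nut is a knurled ring, 49 mm dia., 241 to 264 mm above the bench
- lever_grip (a point): where to take the nut's only lever: on its axis, 84 mm from the collet's axis, 252 mm above the bench. The lever is a level bar with a black sleeve of 14 mm dia. from 55 to 109 mm out. With the nut at q it points from the collet's axis in the direction -0.698 - q rad about the stand's z, measured from the stand's +x: at first to the back right, then swinging to the right and front
- jaw_1: one of the four steel collet jaws round the bore inside the nut (moved only by the nut); origin at the centre of the collet's mouth
- jaw_2: as jaw_1
- jaw_3: as jaw_1
- jaw_4: as jaw_1
- glass_panel: black glass panel 79 x 102 x 8 mm lying on the stand's work table under the collet, its top 151 mm above the bench; origin at the centre of its underside
- post_rack: fixed aluminium frame along the front edge of the bench, between robot and work: posts 50 mm square, 0.94 m high, at x, y = 0.31, 0.08 and 0.46, -0.49 m, joined by 40 mm bars whose centres are 0.53 and 0.92 m above the bench. Arms reach in between the bars: lift over the left post's top or pass in front of it, then put the hand level or sloping through the opening
- uv_meter: light grey round dose meter, 100 mm diameter, 16 mm high, on the bench; origin at the centre of its underside
- tape_amber: roll of amber film tape, 84 mm diameter, 19 mm high, lying on the bench; origin at the centre of its underside
- ipa_bottle: white solvent dispenser bottle, 68 x 64 x 147 mm, standing at the back left; origin at the centre of its underside
- parts_bin: open yellow bin, 71 x 100 x 40 mm, at the back right; origin at the centre of its underside
- screwdriver_red: red-handled screwdriver, 160 x 25 mm, lying at the front right; origin at the middle of its length, on its underside

How it is judged:
On the way, in this order (a step that is already met when the one before it is completed fails the run):
1. the blue-ringed head sits fully home in the still slack collet (horizontal distance between blue_shoulder and collet_seat below 0.003 m and z of blue_shoulder in the frame of collet_seat below 0.003 m and angle between blue_head's own z axis and vertical below 0.06 rad and value of joint collet_nut below 0.6 rad), for 0.2 s.
2. the nut is turned until all four jaws grip the shank (horizontal distance between blue_shoulder and collet_seat below 0.003 m and z of blue_shoulder in the frame of collet_seat below 0.003 m and angle between blue_head's own z axis and vertical below 0.06 rad and contact force between each of jaw_1, jaw_2, jaw_3, jaw_4 and blue_head above 5 N and value of joint collet_nut above 0.85 rad), for 0.2 s.
At the end, for the whole second after the job is handed in: Blue-ringed head in the collet: shoulder within 3 mm of the seat sideways and at most 3 mm above it, axis within 0.06 rad of vertical, at rest; nut above 0.85 rad, each of the four jaws pressing on the shank with over 5 N; orange-ringed head and glass panel moved less than 12 mm (all of step 2 and distance of each of orange_head, glass_panel from where it was at the start of the episode below 0.012 m and linear speed of blue_head below 0.02 m/s); the robot touches nothing.
It fails at once if the blue head is tipped over or dropped (angle between blue_head's own z axis and vertical above 0.6 rad or height (world z) of blue_head below 0.12 m).
It fails at once if the orange-ringed head is lifted or moved out of its place (distance of orange_head from where it was at the start of the episode above 0.02 m).
It fails at once if the glass panel is shifted or struck by the head (distance of glass_panel from where it was at the start of the episode above 0.012 m or contact force between blue_head and glass_panel above 3 N).
It fails at once if a thing standing around is pushed more than 25 mm (distance of any of uv_meter, tape_amber, ipa_bottle, parts_bin, screwdriver_red from where it was at the start of the episode above 0.025 m).
It also fails if it takes over 67 s, if anything falls off the work surface, if the arm or the gripper's body presses on something with over 40 N, if the wrist force passes 120 N, or if a joint passes its speed limit or range.

## Working session

There is one attempt and no reset: what is moved stays moved. The work goes in short steps, Python scripts to look and compute and a tool call to move; the robot and the scene stay as the last step left them, time stands still between calls to the robot, and variables do not carry over. Pictures are saved under pics/ and viewed, about 8 in all and at most 12, crops included, and the job is handed in when it is done.

Besides the shell and the picture viewer there is one more tool, called in YAML: its name, and indented under it one key for each argument. step_arm: Moves the arm, as the interface text tells. Its arguments: {"type":"object","properties":{"commands":{"type":"array"}},"required":["commands"]}

```bash
ls; mkdir -p pics
python3 - <<'E'
from plant import readout, cams, job, nets, arm
import cv2, numpy as np
print(readout.sense()); print([a for a in dir(arm) if a[0]!='_'])
for c in ["scene","side","wrist"]:
    im=cams.grab_frame(c); cv2.imwrite(f"pics/{c}0.png",im); p=cams.camera_params(c); print(c,{k:np.round(v,4).tolist() for k,v in p.items()})
    if c!="wrist":
        for t in ["blue_head","orange_head","rack","stand","collet_nut","lever_grip","glass_panel"]:
            print(t,[(np.round(d["extent"],1).tolist(),round(d["conf"],2)) for d in nets.find_in(c,t)[:3]])
a=cv2.imread("pics/scene0.png");b=cv2.imread("pics/side0.png")
cv2.imwrite("pics/both.png",np.vstack([a,b])[:, :])
E
```

```text
pics
{'clock': 0.0, 'qpos': array([-1.44559781e+00,  3.13986001e-01,  4.49836100e-02,  1.30358867e+00,
        2.78817293e-05,  1.43118381e+00]), 'qvel': array([ 0.00273131, -0.00084598, -0.00024173, -0.00090913, -0.00152775,
       -0.00078799]), 'joint_torque': array([-1.84236796e-04, -4.80626678e+01,  2.98533297e+01,  1.93280890e-02,
       -1.99871665e-04,  1.03409889e-06]), 'tool_pos': array([ 0.15041549, -0.55440066,  0.199819  ]), 'ee_rot': array([-6.48875896e-04,  7.94268801e-01, -6.07565854e-01, -6.20014974e-04]), 'contact_force': array([ 0.3118636 , -0.23441462,  0.41124702]), 'ft_torque': array([ 0.00652136,  0.00919762, -0.00615307]), 'grip_width': 1.0004278137785712}
['MotionError', 'pinch_z']
scene {'camera_matrix': [[485.4187, 0.0, 323.3856], [0.0, 485.4187, 199.965], [0.0, 0.0, 1.0]], 'pose': [[-0.9971, -0.0466, 0.0607, 0.4488], [-0.0761, 0.688, -0.7217, 0.6782], [-0.0081, -0.7242, -0.6895, 0.9804], [0.0, 0.0, 0.0, 1.0]]}
blue_head [([303.2, 115.2, 16.4, 39.2], 0.84)]
orange_head [([280.2, 114.8, 15.6, 40.1], 0.71), ([278.8, 162.3, 35.3, 21.7], 0.49), ([321.3, 213.2, 
[... 459 characters left out ...]
, [0.0134, -0.5483, -0.8362, 1.1222], [0.0, 0.0, 0.0, 1.0]]}
blue_head [([250.7, 210.8, 17.7, 25.3], 0.52)]
orange_head [([266.7, 232.5, 14.5, 37.7], 0.9)]
rack [([247.7, 213.1, 47.5, 91.2], 0.69), ([227.4, 215.6, 24.4, 23.6], 0.57)]
stand [([314.3, 142.4, 75.3, 101.3], 0.57)]
collet_nut [([344.2, 147.2, 26.3, 51.6], 0.73), ([317.7, 144.7, 71.6, 98.4], 0.18)]
lever_grip [([341.2, 143.2, 24.8, 53.6], 0.97)]
glass_panel [([324.2, 164.9, 44.1, 33.7], 0.75)]
wrist {'camera_matrix': [[309.7069, 0.0, 313.4223], [0.0, 309.7069, 200.425], [0.0, 0.0, 1.0]], 'tool_from_camera': [[1.0, -0.0008, -0.0, 0.0017], [0.0008, 0.9519, 0.3064, -0.0787], [-0.0002, -0.3064, 0.9519, -0.1724], [0.0, 0.0, 0.0, 1.0]]}
```

Run:
```python
import cv2, numpy as np
a=cv2.imread("pics/scene0.png")[70:320,190:510];b=cv2.imread("pics/side0.png")[90:340,190:510]
f=lambda x:cv2.resize(x,None,fx=2,fy=2,interpolation=cv2.INTER_CUBIC)
cv2.imwrite("pics/s1.png",cv2.imread("pics/scene0.png")); cv2.imwrite("pics/s2.png",np.hstack([f(a)[:, :400],f(b)[:,:400]]))
cv2.imwrite("pics/s3.png",f(a)); cv2.imwrite("pics/s4.png",cv2.imread("pics/side0.png"))
```

```text
(no output)
```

View pics/scene0.png

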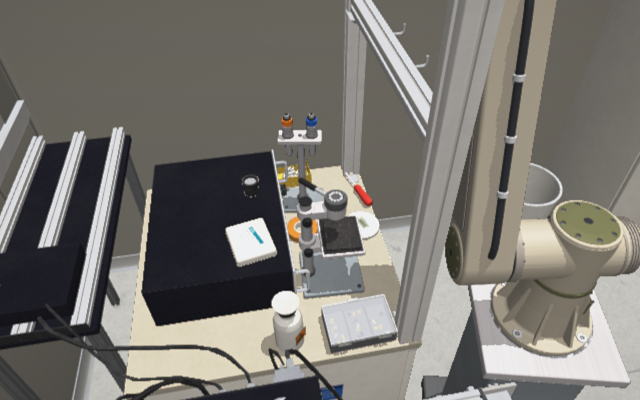

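View pics/side0.png

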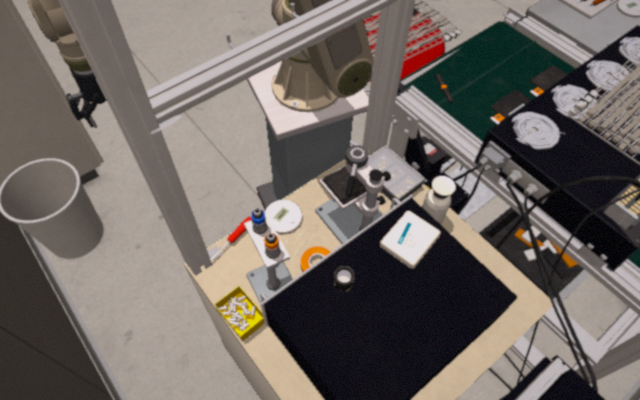

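```bash
cat > h.py <<'E'
import numpy as np, cv2
from plant import readout, cams, nets
from scipy.optimize import least_squares
P={c:cams.camera_params(c) for c in ["scene","side"]}
def ray(c,uv):
    p=P[c];d=np.linalg.inv(p["camera_matrix"])@[uv[0],uv[1],1.];T=np.array(p["pose"]);return T[:3,3],T[:3,:3]@d
def at_z(c,uv,z):
    o,d=ray(c,uv);return o+d*(z-o[2])/d[2]
def proj(c,X):
    p=P[c];T=np.array(p["pose"]);q=np.array(p["camera_matrix"])@(T[:3,:3].T@(np.asarray(X)-T[:3,3]));return q[:2]/q[2]
def tri(a,b):
    A=[];B=[]
    for c,uv in (("scene",a),("side",b)):
        o,d=ray(c,uv);d/=np.linalg.norm(d);M=np.eye(3)-np.outer(d,d);A.append(M);B.append(M@o)
    return np.linalg.lstsq(np.vstack(A),np.hstack(B),rcond=None)[0]
E
python3 - <<'E'
from h import *
a=cv2.imread("pics/scene0.png");b=cv2.imread("pics/side0.png")
cen={}
for n,im in (("scene",a),("side",b)):
    h=cv2.cvtColor(im,cv2.COLOR_BGR2HSV)
    for col,lo,hi in (("blue",(100,120,40),(125,255,255)),("orange",(8,170,100),(18,255,255))):
        m=cv2.inRange(h,lo,hi);k,l,s,c=cv2.connectedComponentsWithStats(m)
        print(n,col,[(s[i].tolist(),c[i].round(1).tolist()) for i in range(1,k) if s[i][4]>15])
print("nut",tri((335.5,198),(356.5,155)))
for z in(.53,.92):
    for x,y in((.31,.08),(.46,-.49)): print(z,x,y,proj("scene",(x,y,z)).round(),proj("side",(x,y,z)).round())
f=lambda x:cv2.resize(x,None,fx=5,fy=5,interpolation=cv2.INTER_CUBIC)
cv2.imwrite("pics/c1.png",np.hstack([f(a[100:220,270:350]),f(b[135:255,315:395])]))
E
```

```text
scene blue [([306, 117, 11, 9, 72], [311.0, 121.7]), ([334, 385, 8, 11, 58], [338.4, 389.6]), ([321, 389, 15, 11, 104], [326.9, 394.6])]
scene orange [([282, 118, 10, 8, 60], [286.6, 122.2]), ([288, 218, 12, 23, 147], [292.7, 229.7]), ([312, 220, 5, 13, 48], [313.9, 226.2]), ([300, 329, 5, 5, 16], [302.7, 331.5])]
side blue [([252, 212, 12, 12, 84], [258.0, 218.8])]
side orange [([594, 0, 9, 4, 20], [597.6, 1.0]), ([441, 84, 6, 5, 22], [443.5, 86.0]), ([534, 87, 10, 8, 51], [538.7, 90.3]), ([494, 113, 11, 9, 56], [499.2, 116.8]), ([515, 228, 17, 19, 91], [521.4, 235.9]), ([265, 237, 13, 12, 78], [271.6, 243.8]), ([537, 240, 6, 6, 24], [539.0, 242.7]), ([553, 244, 9, 9, 28], [557.5, 248.6]), ([301, 247, 28, 24, 244], [311.1, 255.5]), ([562, 253, 15, 14, 105], [568.4, 260.2])]
nut [ 0.48717466 -0.08450875  0.258733  ]
0.53 0.31 0.08 [447. 148.] [401. -19.]
0.53 0.46 -0.49 [358.  -1.] [132. 115.]
0.92 0.31 0.08 [ 516. -177.] [ 445. -283.]
0.92 0.46 -0.49 [ 366. -217.] [   6. -172.]
```

View pics/c1.png

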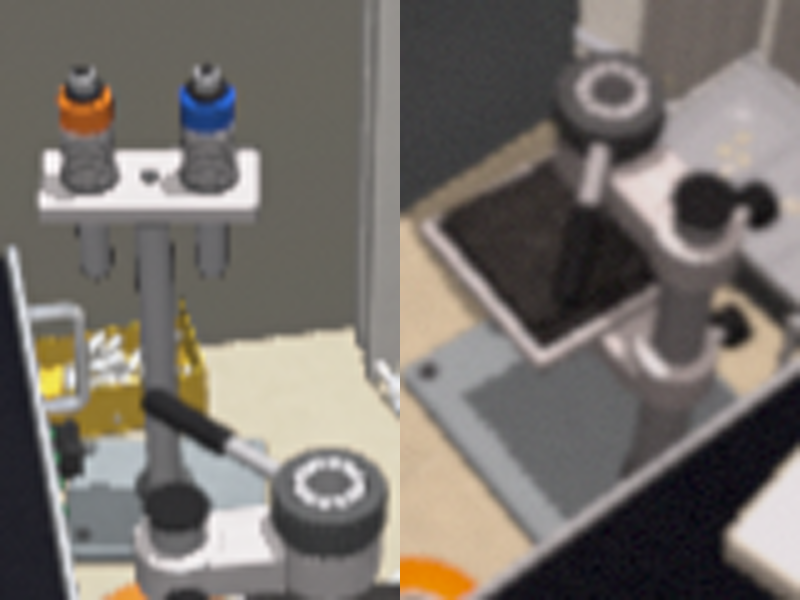

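Run:
```python
from h import *
b=tri((311,121.7),(258,218.8));o=tri((286.6,122.2),(271.6,243.8));n=tri((336,196.4),(357.4,153))
print("blue",b,"orange",o,np.linalg.norm(b-o),"nut",n)
print("z-fixed", at_z("scene",(336,196.4),.264),at_z("side",(357.4,153),.264))
print("z-fixed", at_z("scene",(311,121.7),.279),at_z("side",(258,218.8),.279))
for c,u,v in(("scene",(314.4,188),(301,180.3)),("side",(354.4,176),(348.6,194))):
    p,q=at_z(c,u,.252),at_z(c,v,.252);d=q-p;print(c,p,q,np.arctan2(d[1],d[0]),np.linalg.norm(p[:2]-n[:2]),np.linalg.norm(q[:2]-n[:2]))
# post of stand cap: scene crop (177,505), side crop (705,200)
pc=tri((270+177/5,201),(315+305/5,175));print("post cap",pc,np.arctan2(*(pc-n)[1::-1]), np.linalg.norm((pc-n)[:2]))
nrm=np.array([.57,.15])/.589
for X in(b,o,n):print(X[:2]@nrm-.320, np.hypot(*X[:2]))
# black box corners
for uv in((155,163),(273,153),(143,290),(295,300)): print(at_z("scene",uv,.2))
```

```text
blue [ 0.56522881 -0.34190322  0.27612083] orange [ 0.62723574 -0.33696357  0.27509748] 0.062211788637046066 nut [ 0.48647033 -0.08284281  0.2647312 ]
z-fixed [ 0.48553364 -0.08462031  0.264     ] [ 0.4872936  -0.08224144  0.264     ]
z-fixed [ 0.56348701 -0.33949434  0.279     ] [ 0.56879531 -0.34166081  0.279     ]
scene [ 0.5358681  -0.12153497  0.252     ] [ 0.56861642 -0.14546254  0.252     ] -0.6310017857562378 0.06274728973728717 0.10329187077504816
side [ 0.53333039 -0.11097397  0.252     ] [ 0.5705813  -0.14265306  0.252     ] -0.70474058057752 0.054655530080551434 0.10320814708486406
post cap [ 0.55186333 -0.07013306  0.25879124] 0.19196617582974548 0.06661668420487334
0.1399234931941583 0.6605917210155827
0.20118817575776388 0.7120176368751563
0.1296802463684853 0.49347372025978714
[ 0.95554886 -0.24577592  0.2       ]
[ 0.66158467 -0.30632245  0.2       ]
[0.8505353  0.14022603 0.2       ]
[0.55061422 0.14245476 0.2       ]
```

step_arm:
  commands:
    - {"offset": [0, 0, 4], "delta_rot": [0, 0, 0], "gripper": 8.5}
    - {"offset": [0, 0, 4], "delta_rot": [0, 0, 0], "gripper": 8.5}
    - {"offset": [0, 0, 4], "delta_rot": [0, 0, 0], "gripper": 8.5}
    - {"offset": [0, 0, 4], "delta_rot": [0, 0, 0], "gripper": 8.5}
    - {"offset": [0, 0, 4], "delta_rot": [0, 0, 0], "gripper": 8.5}
    - {"offset": [0, 0, 4], "delta_rot": [0, 0, 0], "gripper": 8.5}

```text
clock: 1.45
tool_pos: [0.1505, -0.5546, 0.4427]
ee_rot: [0.0, 0.794, -0.608, 0.001]
contact_force: [-0.9, -1.5, 1.2]
grip_width: 0.994
```

```bash
cat >> h.py <<'E'
import json,os
def log():
    s=readout.sense();r=[s["clock"],*s["qpos"],*s["tool_pos"],*s["ee_rot"]]
    open("log.txt","a").write(json.dumps([float(x) for x in r])+"\n");return s
def show():
    s=log();print("t",round(s["clock"],2),"q",s["qpos"].round(3),"p",s["tool_pos"].round(4),"R",s["ee_rot"].round(3),"F",s["contact_force"].round(1),"g",round(s["grip_width"],3))
E
echo '[0,-1.44559781,0.313986001,0.04498361,1.30358867,2.78817293e-05,1.43118381,0.15041549,-0.55440066,0.199819,-6.48875896e-04,0.794268801,-0.607565854,-6.20014974e-04]'>>log.txt
python3 -c "from h import *;show()"
```

```text
t 1.45 q [-1.446  0.418  0.808  1.959  0.     1.431] p [ 0.1505 -0.5546  0.4427] R [ 0.     0.794 -0.608  0.001] F [-0.9 -1.5  1.2] g 0.994
```

step_arm:
  commands:
    - {"offset": [0, 1, 2], "delta_rot": [-7, -1, 0], "gripper": 8.5}
    - {"offset": [0, 1, 2], "delta_rot": [-7, -1, 0], "gripper": 8.5}
    - {"offset": [0, 1, 2], "delta_rot": [-7, -1, 0], "gripper": 8.5}
    - {"offset": [0, 1, 2], "delta_rot": [-7, -1, 0], "gripper": 8.5}
    - {"offset": [0, 1, 2], "delta_rot": [-7, -1, 0], "gripper": 8.5}
    - {"offset": [0, 1, 2], "delta_rot": [-7, -1, 0], "gripper": 8.5}

```text
clock: 2.05
tool_pos: [0.1504, -0.494, 0.5629]
ee_rot: [0.256, 0.739, -0.566, 0.261]
contact_force: [-0.3, -0.1, 0.6]
grip_width: 0.995
```

```bash
python3 -c "from h import *;show()"
```

```text
t 2.05 q [-1.432 -0.351 -0.013  1.161  0.002  1.445] p [ 0.1504 -0.494   0.5629] R [ 0.256  0.739 -0.566  0.261] F [-0.3 -0.1  0.6] g 0.995
```

step_arm:
  commands:
    - {"offset": [0, 0, 0], "delta_rot": [0, 0, 7], "gripper": 8.5}
    - {"offset": [0, 0, 0], "delta_rot": [0, 0, 7], "gripper": 8.5}
    - {"offset": [0, 0, 0], "delta_rot": [0, 0, 7], "gripper": 8.5}
    - {"offset": [0, 0, 0], "delta_rot": [0, 0, 7], "gripper": 8.5}

```text
clock: 2.45
tool_pos: [0.1507, -0.4937, 0.5621]
ee_rot: [0.184, 0.856, -0.368, 0.313]
contact_force: [0.6, -1.4, 0.5]
grip_width: 0.993
```

```bash
python3 -c "from h import *;show()"
```

```text
t 2.45 q [-1.77  -0.267  0.081  1.364  0.524  0.765] p [ 0.1507 -0.4937  0.5621] R [ 0.184  0.856 -0.368  0.313] F [ 0.6 -1.4  0.5] g 0.993
```

```bash
cat >> h.py <<'E'
from scipy.spatial.transform import Rotation as Ro
L=lambda:np.array([json.loads(l) for l in open("log.txt")])
rz=lambda t:Ro.from_euler("z",t).as_matrix()
ry=lambda t:Ro.from_euler("y",t).as_matrix()
S5=1
def rows(q):
    A=rz(q[0]);B=A@ry(q[1]);C=A@ry(q[1]-q[2]);D=A@ry(q[1]-q[2]+q[3]);E=D@rz(S5*q[4])
    return A,B,C,D,E
def fit(D):
    M=[];y=[]
    for r in D:
        A,B,C,W,E=rows(r[1:7]);M.append(np.c_[A,B[:,[0,2]],C[:,[0,2]],W[:,:1],E[:,:1]]);y.append(r[7:10])
    M=np.vstack(M);y=np.hstack(y);lam=1e-4
    x=np.linalg.solve(M.T@M+lam**2*np.eye(9),M.T@y);return x,M@x-y
E
python3 - <<'E'
import h;from h import *
for s in(1,-1):
    h.S5=s;D=L();x,r=fit(D);print(s,x.round(3),np.abs(r).max().round(4))
    for d in D:
        E=rows(d[1:7])[4];R=Ro.from_quat(d[10:14],scalar_first=True).as_matrix();M=E.T@R
        print(M.round(2).tolist(), d[6])
E
```

```text
1 [-0.     0.08   0.233  0.     0.518  0.409  0.056  0.14   0.331] 0.0
[[-0.0, -0.0, 1.0], [0.14, -0.99, 0.0], [0.99, 0.14, 0.0]] 1.43118381
[[0.0, -0.0, 1.0], [0.14, -0.99, -0.0], [0.99, 0.14, -0.0]] 1.4312163526950452
[[-0.0, -0.0, 1.0], [0.13, -0.99, -0.0], [0.99, 0.13, -0.0]] 1.4453681412009383
[[-0.0, -0.0, 1.0], [0.72, -0.69, 0.0], [0.69, 0.72, 0.0]] 0.7645084061553078
-1 [-0.064  0.084  0.217  0.05   0.522  0.426  0.055  0.736 -0.298] 0.0384
[[-0.0, 0.0, 1.0], [0.14, -0.99, 0.0], [0.99, 0.14, 0.0]] 1.43118381
[[-0.0, 0.0, 1.0], [0.14, -0.99, 0.0], [0.99, 0.14, -0.0]] 1.4312163526950452
[[-0.0, 0.0, 1.0], [0.13, -0.99, 0.0], [0.99, 0.13, -0.0]] 1.4453681412009383
[[-0.63, 0.6, 0.5], [0.36, -0.35, 0.87], [0.69, 0.72, 0.0]] 0.7645084061553078
```

```bash
cat >> h.py <<'E'
X=np.array([0,.08,.233,0,.518,.409,.056,.14,.331])
X=fit(L())[0]
def fk(q):
    A,B,C,W,E=rows(q);s=A@X[:3];e=s+B[:,[0,2]]@X[3:5];w=e+C[:,[0,2]]@X[5:7];v=w+W[:,0]*X[7];t=v+E[:,0]*X[8]
    c,sn=np.cos(q[5]),np.sin(q[5]);R=E@np.array([[0,0,1],[c,-sn,0],[sn,c,0]])
    return s,e,w,v,t,R
def ik(p,R,q0):
    f=lambda q:(lambda k:np.r_[(k[4]-p)*3,(k[5]-R).ravel()])(fk(q))
    s=least_squares(f,q0,xtol=1e-12,ftol=1e-12);return s.x,np.abs(s.fun).max()
E
python3 - <<'E'
from h import *
print(X)
d=L()[-1];k=fk(d[1:7]);print(k[4]-d[7:10]);print((k[5]-Ro.from_quat(d[10:14],scalar_first=True).as_matrix()).round(3))
q=L()[0][1:7]
for y in(.08,.12,.16,.2,.24):
    A,B,C,W,E=rows(q);s=A@[0,y,X[2]];e=s+B[:,2]*X[4]
    print(y,[proj("scene",s+t*(e-s)).round().tolist() for t in (0,.4,.8)])
E
```

```text
[-1.12829642e-09  8.00000000e-02  2.33100042e-01  2.95191690e-07
  5.18499275e-01  4.09499974e-01  5.55998970e-02  1.40399169e-01
  3.30799993e-01]
[-1.24671587e-08 -4.31596857e-08  2.70947905e-08]
[[-0.  0. -0.]
 [-0.  0.  0.]
 [-0. -0.  0.]]
0.08 [[535.0, 249.0], [554.0, 152.0], [577.0, 32.0]]
0.12 [[515.0, 250.0], [532.0, 152.0], [553.0, 33.0]]
0.16 [[496.0, 251.0], [511.0, 153.0], [529.0, 34.0]]
0.2 [[476.0, 252.0], [489.0, 154.0], [505.0, 34.0]]
0.24 [[456.0, 253.0], [467.0, 155.0], [480.0, 35.0]]
```

```bash
cat > k.py <<'E'
from h import *
LIM=np.array([[-2.76,2.76],[-.86,1.69],[-1.03,1.26],[-2.2,2.34],[-1.47,1.5],[-3.14,3.14]])
FA=np.arctan2(X[6],X[5]);FL=np.hypot(X[5],X[6])
def aik(p,R):
    z=R[:,2];v=p-X[8]*z;r=np.hypot(v[0],v[1])
    if r<.081: return None
    q1=np.arctan2(v[1],v[0])-np.arcsin(.08/r);A=rz(q1);zl=A.T@z
    if abs(zl[1])>.999:return None
    q5=np.arcsin(zl[1]);pt=np.arctan2(-zl[2],zl[0]);vl=A.T@v
    w=np.array([vl[0]-X[7]*np.cos(pt),vl[2]+X[7]*np.sin(pt)-X[2]])
    D=np.hypot(*w);c=(D*D-X[4]**2-FL**2)/(2*X[4]*FL)
    if abs(c)>1:return None
    # upper arm angle from vertical q2; forearm pitch (down) g; effective angle up = FA-g
    el=np.arctan2(w[1],w[0]);a=np.arccos(np.clip((X[4]**2+D*D-FL**2)/(2*X[4]*D),-1,1))
    th=el+a;q2=np.pi/2-th;e=X[4]*np.array([np.cos(th),np.sin(th)]);f=w-e;g=FA-np.arctan2(f[1],f[0])
    q3=q2-g;q3=(q3+np.pi)%(2*np.pi)-np.pi
    q4=(pt-(q2-q3)+np.pi)%(2*np.pi)-np.pi
    q=np.array([q1,q2,q3,q4,q5,0.]);E=rows(q)[4];M=E.T@R;q[5]=np.arctan2(M[2,0],M[1,0])
    if ((q<LIM[:,0]+.02)|(q>LIM[:,1]-.02)).any():return None
    return q
u=np.array([.15,-.57,0])/.5894;nn=np.array([.57,.15,0])/.5894
P0,P1=np.array([.31,.08,0]),np.array([.46,-.49,0])
def box(c,axes,h):return np.array(c),np.array(axes),np.array(h)
I=np.eye(3);F=np.array([u,nn,[0,0,1]])
mid=(P0+P1)/2
st=rz(.17);C=np.array([.4865,-.083,0])
OB=[box(P0+[0,0,.47],F,[.027,.027,.47]),box(P1+[0,0,.47],F,[.027,.027,.47]),
 box(mid+[0,0,.53],F,[.3,.022,.02]),box(mid+[0,0,.92],F,[.3,.022,.02]),
 box([.596,-.339,.15],I,[.058,.048,.15]),box(C+[.02,0,.13],st.T,[.06,.06,.135]),box([.78,-.05,.1],I,[.2,.2,.11]),
 box([.6,0,-.02],I,[.5,.8,.02])]
def pts(q):
    s,e,w,v,t,R=fk(q);A=rz(q[0]);l=lambda y:A[:,1]*(y-.08)
    o=[]
    def seg(a,b,r,n):
        for k in np.linspace(0,1,n):o.append((*(a+k*(b-a)),r))
    seg(s+l(.18)+(e-s)*.2,e+l(.18),.07,8);seg(e+l(.06),e+l(.22),.07,4);seg(e,w,.06,8);seg(w+l(.03),w+l(.13),.05,3);seg(w,v,.05,4)
    seg(v,t-R[:,2]*.11,.05,5)
    for sx in(-.05,0,.05):seg(t+R[:,0]*sx-R[:,2]*.10,t+R[:,0]*sx,.012 if sx else .01,4)
    return np.array(o)
def clear(q,ob=None,skip=()):
    o=pts(q);m=9.;w=None
    for i,(c,ax,h) in enumerate(OB):
        if i in skip:continue
        d=np.abs((o[:,:3]-c)@ax.T)-h;dd=np.linalg.norm(np.maximum(d,0),axis=1)+np.minimum(d.max(1),0)-o[:,3]
        if i==7:dd=dd[14:]
        j=dd.argmin()
        if dd[j]<m:m=dd[j];w=(i,j)
    return m,w
def seg_ok(p,R,p2,R2,n=14):
    dr=(Ro.from_matrix(R2)*Ro.from_matrix(R).inv()).as_rotvec();m=9;w=None;mj=0;ql=None
    for k in np.linspace(0,1,n):
        q=aik(p+k*(p2-p),(Ro.from_rotvec(k*dr)*Ro.from_matrix(R)).as_matrix())
        if q is None:return -9,"ik",9
        c=clear(q)
        if c[0]<m:m,w=c[0],(c[1],round(k,2))
        if ql is not None:mj=max(mj,np.abs(q-ql).max())
        ql=q
    return m,w,mj
def tool(az,slope,roll=0):
    # slope=angle below horizontal; roll=0: jaws open sideways (horizontal)
    z=np.array([np.cos(slope)*np.cos(az),np.cos(slope)*np.sin(az),-np.sin(slope)])
    y=np.array([-np.sin(az),np.cos(az),0]);x=y
    return np.c_[x,np.cross(z,x),z]@rz(roll)
def down(ang): # jaw axis at world angle ang, tool down
    x=np.array([np.cos(ang),np.sin(ang),0]);z=np.array([0,0,-1.]);return np.c_[x,np.cross(z,x),z]
E
python3 - <<'E'
from k import *
B=np.array([.565,-.341,.33])
for d in L():
    R=Ro.from_quat(d[10:14],scalar_first=True).as_matrix();print(np.abs(aik(d[7:10],R)-d[1:7]).max(),clear(d[1:7]))
for nm,p in(("blue",B),("blueup",B+[0,0,.03]),("collet",[.4865,-.083,.36]),("lever0",[.554,-.133,.24]),("lever1",[.487,-.167,.24])):
  for a in(1.65,1.65-np.pi,-.65,-.65+np.pi):
    q=aik(np.array(p),down(a));print(nm,round(a,2),None if q is None else (q.round(2),clear(q)))
E
```

```text
5.601562855228615e-07 (np.float64(0.05195426371344153), (0, np.int64(0)))
6.552583899921416e-07 (np.float64(0.05581713154466125), (0, np.int64(0)))
6.889371081397755e-07 (np.float64(0.03814112777469564), (0, np.int64(1)))
4.642609678362497e-07 (np.float64(-0.03455687233433685), (0, np.int64(11)))
blue 1.65 (array([-0.66,  0.52,  0.68,  1.73,  0.  , -0.74]), (np.float64(-0.033674922830098646), (0, np.int64(5))))
blue -1.49 (array([-0.66,  0.52,  0.68,  1.73,  0.  ,  2.4 ]), (np.float64(-0.033674922830098646), (0, np.int64(5))))
blue -0.65 (array([-0.66,  0.52,  0.68,  1.73,  0.  ,  1.56]), (np.float64(-0.033674922830098646), (0, np.int64(5))))
blue 2.49 (array([-0.66,  0.52,  0.68,  1.73,  0.  , -1.59]), (np.float64(-0.033674922830098646), (0, np.int64(5))))
blueup 1.65 (array([-0.66,  0.55,  0.81,  1.83,  0.  , -0.74]), (np.float64(-0.03399377878340883), (2, np.int64(5))))
blueup -1.49 (array([-0.66,  0.55,  0.81,  1.83,  0.  ,  2.4 ]), (np.float64(-0.03399377878340883), (2, np.int64(5))))
blueup -0.65 (array([-0.66,  0.55,  0.81,  1.83,  0.  ,  1.56]), (np.float64(-0.033993778783408
[... 889 characters left out ...]
[-0.38,  0.3 ,  0.12,  1.39,  0.  ,  1.84]), (np.float64(-0.037000086095510476), (5, np.int64(35))))
lever0 2.49 (array([-0.38,  0.3 ,  0.12,  1.39,  0.  , -1.3 ]), (np.float64(-0.037000086095510476), (5, np.int64(43))))
lever1 1.65 (array([-0.49,  0.19, -0.02,  1.36,  0.  , -0.57]), (np.float64(-0.03700005494896352), (5, np.int64(43))))
lever1 -1.49 (array([-0.49,  0.19, -0.02,  1.36,  0.  ,  2.58]), (np.float64(-0.03700005494896352), (5, np.int64(35))))
lever1 -0.65 (array([-0.49,  0.19, -0.02,  1.36,  0.  ,  1.73]), (np.float64(-0.004458948216878009), (5, np.int64(35))))
lever1 2.49 (array([-0.49,  0.19, -0.02,  1.36,  0.  , -1.41]), (np.float64(-0.004458948216878009), (5, np.int64(43))))
```

Run:
```python
from k import *
im=cams.grab_frame("scene");jm=cams.grab_frame("side");cv2.imwrite("pics/sc2.png",im)
s=log()
print(s["joint_torque"].round(2))
q=s["qpos"];o=pts(q)
for p in o[:20:2]:
    for c,I_ in(("scene",im),("side",jm)):
        a=proj(c,p[:3]);cv2.circle(I_,tuple(int(x) for x in a),2,(0,0,255),-1)
cv2.imwrite("pics/sc2.png",np.vstack([cv2.resize(im[:,380:],None,fx=1.5,fy=1.5)[:,:390],]) )
A=cv2.resize(im[:270,380:],None,fx=1.5,fy=1.5);B=jm[:270,20:430];B=cv2.resize(B,None,fx=1,fy=1.5)
cv2.imwrite("pics/sc2.png",np.hstack([A,B]));print(A.shape,B.shape)
```

```text
[ -0.52 -17.29  32.91  -4.24   2.14  -1.25]
(405, 390, 3) (405, 410, 3)
```

View pics/sc2.png

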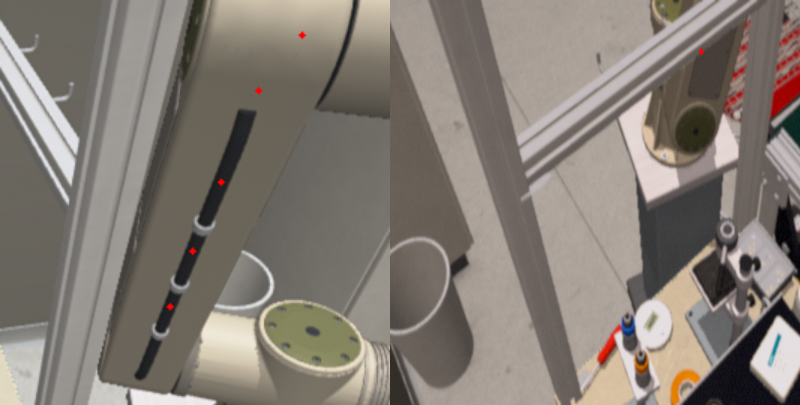

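Run:
```python
from k import *
import k
def scan(ps,skip):
    out=[]
    for sl in np.radians([90,85,80,75,70,65,60]):
        best=(-9,)
        for az in np.radians(np.arange(-180,180,10)):
            m=9;w=None
            for p in ps:
                R=tool(az,sl);q=aik(np.array(p),R)
                if q is None:
                    q=aik(np.array(p),R@rz(np.pi))
                if q is None:m=-9;break
                c=clear(q,skip=skip)
                if c[0]<m:m,w=c
            if m>best[0]:best=(round(m,3),round(np.degrees(az)),w,q.round(2))
        print(round(np.degrees(sl)),best)
B=[.565,-.341];C=[.4865,-.083]
print("blue");scan([[*B,.247],[*B,.36]],(4,))
print("collet");scan([[*C,.276],[*C,.36]],(5,))
print("lever0");scan([[.554,-.133,.236],[.554,-.133,.29]],(5,))
print("lever1");scan([[.487,-.167,.236],[.487,-.167,.29]],(5,))
```

```text
blue
90 (np.float64(-0.038), -180, (0, np.int64(11)), array([-0.66,  0.55,  0.81,  1.83, -0.  ,  2.48]))
85 (np.float64(-0.028), 50, (2, np.int64(5)), array([-0.71,  0.54,  0.78,  1.81,  0.09, -1.58]))
80 (np.float64(-0.023), 50, (2, np.int64(5)), array([-0.75,  0.53,  0.76,  1.81,  0.17, -1.63]))
75 (np.float64(-0.019), 40, (0, np.int64(11)), array([-0.8 ,  0.47,  0.64,  1.72,  0.26, -1.49]))
70 (np.float64(0.008), -50, (0, np.int64(11)), array([-0.62,  0.18,  0.19,  1.24, -0.09,  0.24]))
65 (np.float64(0.029), -60, (2, np.int64(25)), array([-0.57,  0.14,  0.11,  1.15, -0.2 ,  0.44]))
60 (np.float64(0.041), -70, (0, np.int64(15)), array([-0.5 ,  0.13,  0.06,  1.1 , -0.34,  0.65]))
collet
90 (np.float64(-0.001), 170, (0, np.int64(15)), array([-0.33,  0.16,  0.24,  1.65, -0.  ,  2.98]))
85 (np.float64(0.016), 30, (0, np.int64(15)), array([-0.38,  0.1 ,  0.16,  1.58,  0.07, -0.9 ]))
80 (np.float64(0.03), 80, (0, np.int64(15)), array([-0.45,  0.18,  0.24,  1.68,  0.17, -1.85]))
75 (np.float64(0.025), 80, (0, np.int64(11)), array([-0.5 ,  0.19,  0.25,  1.71,  0.25, -1.91]))
70 (np.float6
[... 961 characters left out ...]
39]))
lever1
90 (np.float64(0.032), -180, (0, np.int64(11)), array([-0.49,  0.19,  0.1 ,  1.48, -0.  ,  2.66]))
85 (np.float64(0.03), -60, (0, np.int64(15)), array([-0.45,  0.12,  0.02,  1.39, -0.05,  0.59]))
80 (np.float64(0.022), -60, (2, np.int64(26)), array([-0.42,  0.06, -0.06,  1.3 , -0.1 ,  0.62]))
75 (np.float64(0.013), -60, (0, np.int64(16)), array([-0.38,  0.01, -0.14,  1.22, -0.16,  0.65]))
70 (np.float64(0.004), -60, (0, np.int64(17)), array([-0.34, -0.04, -0.21,  1.13, -0.22,  0.67]))
65 (np.float64(-0.007), -60, (0, np.int64(17)), array([-0.3 , -0.09, -0.29,  1.04, -0.29,  0.7 ]))
60 (np.float64(-0.018), -60, (2, np.int64(25)), array([-0.26, -0.13, -0.36,  0.95, -0.36,  0.72]))
```

```bash
sed -i 's/seg(s+l(.18)+(e-s)\*.2,e+l(.18),.07,8);seg(e+l(.06),e+l(.22),.07,4)/seg(s+l(.18)+(e-s)*.2,e+l(.18),.06,8);seg(e+l(.08),e+l(.175),.07,4)/; s/seg(e,w,.06,8)/seg(e,w,.055,8)/' k.py; grep -c "l(.175)" k.py
python3 - <<'E'
from k import *
for d in L()[:4]: print(clear(d[1:7]))
B=[.565,-.341];C=[.4865,-.083]
azs=np.arange(-180,180,15);print("az      ",*["%4d"%a for a in azs])
for nm,ps,skip in(("blue",[[*B,.247],[*B,.30],[*B,.355]],(4,)),("collet",[[*C,.276],[*C,.32],[*C,.35]],(5,)),("lever0",[[.554,-.133,.236],[.554,-.133,.29]],(5,6)),("lever1",[[.487,-.167,.236],[.487,-.167,.29]],(5,))):
  for sl in (90,80,75,70,65,60):
    r=[]
    for az in np.radians(azs):
        m=9
        for p in ps:
            R=tool(az,np.radians(sl));q=aik(np.array(p),R)
            if q is None:q=aik(np.array(p),R@rz(np.pi))
            m=min(m,-.9 if q is None else clear(q,skip=skip)[0])
        r.append(m)
    print(nm[:6].ljust(6),sl,*["%4d"%(1000*x) for x in r])
E
```

```text
1
(np.float64(0.06195426574750572), (0, np.int64(0)))
(np.float64(0.0658171359099082), (0, np.int64(0)))
(np.float64(0.04814112639976753), (0, np.int64(1)))
(np.float64(0.00840296483270249), (0, np.int64(11)))
az       -180 -165 -150 -135 -120 -105  -90  -75  -60  -45  -30  -15    0   15   30   45   60   75   90  105  120  135  150  165
blue   90  -23  -23  -23  -23  -23  -23  -23  -23  -23  -23  -23  -23  -23  -23  -23  -23  -23  -23  -23  -23  -23  -23  -23  -23
blue   80 -900  -72  -63  -44  -41  -45  -43  -36  -27  -21  -19  -18  -17  -14   -7   -9  -23  -41  -55  -62 -900 -900 -900 -900
blue   75 -900 -900  -68  -57  -50  -54  -37  -16   -2    5    7   -3  -11  -14  -11  -27  -36  -46 -900 -900 -900 -900 -900 -900
blue   70 -900 -900 -900  -68  -55  -57  -23    3   23   10  -12  -29  -38  -41  -38  -41  -54  -51 -900 -900 -900 -900 -900 -900
blue   65 -900 -900 -900  -78  -64  -53  -10   25   29   -2  -31  -53  -53  -53  -53  -53  -53 -900 -900 -900 -900 -900 -900 -900
blue   60 -900 -900 -900  -74  -72  -50    2   43   14  -19  -50  -66  -61  -61  -61  -66  -58 -900 -900 -900 -
[... 1658 characters left out ...]
   36   36   36   36   36   36   36   36   36   36
lever1 80  -22  -14    0   17   18   16   17   23   22    8   -2  -11  -17  -18  -16  -11   -2    9    4   -6  -15  -22  -26  -26
lever1 75  -52  -41  -23    3    3    1    6    9   14   -6  -23  -36  -43  -44  -43  -36  -23   -5   -8  -25  -39  -49  -56  -57
lever1 70  -83  -70  -48  -13  -10  -12   -4   -3    6  -20  -44  -53  -53  -53  -53  -53  -43  -19  -21  -35  -41  -49  -57  -66
lever1 65  -79  -94  -71  -30  -23  -25  -21  -10   -2  -34  -62  -60  -60  -60  -60  -60  -62  -33  -21  -24  -34  -47  -57  -59
lever1 60  -76  -79  -84  -47  -29  -35  -36  -30  -18  -47  -62  -60  -47  -42  -47  -61  -62  -45   -8  -19  -43  -63  -72  -73
```

```bash
cat > plan.py <<'E'
from k import *
rng=np.random.default_rng(1)
s=readout.sense();p0=s["tool_pos"];R0=Ro.from_quat(s["ee_rot"],scalar_first=True).as_matrix()
z=R0[:,2];print("now az,slope",np.degrees([np.arctan2(z[1],z[0]),np.arcsin(-z[2])]).round(1),p0.round(3))
B=np.array([.565,-.341,0]);C=np.array([.4865,-.083,0]);r=np.radians
for sl in(70,72,74):
    for nm,c,zs,azs in(("blue",B,(.247,.30,.355),(-65,-60,-55,-50,-45)),("collet",C,(.276,.32,.35),(70,75,80,85))):
        for az in azs:
            w=[]
            for h in zs:
                q=aik(c+[0,0,h],tool(r(az),r(sl)));w.append((round(clear(q,skip=(4,5))[0]*1e3),tuple(int(x) for x in clear(q,skip=(4,5))[1])))
            print(sl,nm,az,w,q.round(2))
pg=B+[0,0,.36];Rg=tool(r(-55),r(72));best=(-9,)
T=__import__("time").time()
while __import__("time").time()-T<200:
    if best[0]<0 or rng.random()<.4:
        v=[np.array([rng.uniform(.1,.4),rng.uniform(-.5,0),rng.uniform(.5,.95),rng.uniform(-100,0),rng.uniform(10,80)]),np.array([rng.uniform(.35,.6),rng.uniform(-.4,-.05),rng.uniform(.4,.75),rng.uniform(-90,0),rng.uniform(10,80)])]
    else: v=[x+rng.normal(0,1,5)*[.03,.03,.03,8,8] for x in best[1]]
    V=[(p0,R0)]+[(x[:3],tool(r(x[3]),r(x[4]))) for x in v]+[(pg,Rg)]
    m=9;W=[]
    for i in(2,1,0):
        c=seg_ok(*V[i],*V[i+1],n=9)
        cc=c[0] if i else min(c[0]+.02,9)
        if c[2]>.6:cc=-9
        m=min(m,cc);W.append(c)
        if m<=best[0]:break
    else:
        best=(m,v,W)
print(best[0]);print(np.array(best[1]).round(3));print(best[2])
np.save("via.npy",np.array(best[1]))
E
python3 plan.py
```

```text
now az,slope [-53.9  47.7] [ 0.148 -0.496  0.559]
70 blue -65 [(19, (0, 11)), (21, (0, 11)), (18, (0, 11))] [-0.57  0.22  0.23  1.29 -0.18  0.53]
70 blue -60 [(24, (0, 11)), (26, (0, 11)), (23, (0, 11))] [-0.59  0.2   0.21  1.26 -0.15  0.43]
70 blue -55 [(28, (0, 11)), (31, (0, 11)), (28, (0, 11))] [-0.6   0.19  0.19  1.24 -0.12  0.34]
70 blue -50 [(20, (2, 26)), (28, (2, 28)), (31, (0, 11))] [-0.62  0.18  0.18  1.23 -0.09  0.24]
70 blue -45 [(11, (2, 26)), (21, (2, 28)), (30, (2, 29))] [-0.64  0.17  0.17  1.22 -0.05  0.14]
70 collet 70 [(3, (2, 28)), (11, (2, 28)), (15, (2, 29))] [-0.57  0.16  0.16  1.65  0.34 -1.8 ]
70 collet 75 [(10, (2, 28)), (17, (2, 28)), (20, (2, 29))] [-0.56  0.18  0.19  1.68  0.33 -1.89]
70 collet 80 [(18, (2, 28)), (24, (2, 28)), (22, (0, 11))] [-0.55  0.21  0.22  1.72  0.32 -1.97]
70 collet 85 [(16, (0, 11)), (15, (0, 11)), (12, (0, 11))] [-0.55  0.24  0.26  1.75  0.31 -2.05]
72 blue -65 [(10, (0, 11)), (12, (0, 11)), (8, (0, 11))] [-0.58  0.25  0.28  1.33 -0.16  0.53]
72 blue -60 [(15, (0, 11)), (16, (0, 11)), (13, (0, 11))] [-0.6   0.23  0.26  1.31 -0.13
[... 1268 characters left out ...]
0, (2, 28)), (27, (2, 29)), (28, (2, 29))] [-0.52  0.17  0.19  1.66  0.27 -1.84]
74 collet 80 [(25, (2, 28)), (32, (2, 29)), (33, (2, 29))] [-0.51  0.19  0.22  1.69  0.26 -1.92]
74 collet 85 [(30, (0, 11)), (28, (0, 11)), (25, (0, 11))] [-0.51  0.22  0.25  1.72  0.25 -2.  ]
0.01591095451984939
[[  0.249  -0.411   0.854 -61.141  13.707]
 [  0.576  -0.333   0.618 -26.755  14.857]]
[(np.float64(0.01591095451984939), ((0, np.int64(11)), np.float64(1.0)), np.float64(0.15287575688605637)), (np.float64(0.04674966302713787), ((0, np.int64(0)), np.float64(0.0)), np.float64(0.13255072158986958)), (np.float64(0.008820854678475015), ((0, np.int64(11)), np.float64(0.0)), np.float64(0.14118258651439036))]
```

```bash
cat > seg.py <<'E'
from k import *
r=np.radians
def seg(p,R,p2,R2,vmax=.12,n=None):
    c=seg_ok(p,R,p2,R2,n=25);rv=np.degrees((Ro.from_matrix(R2)*Ro.from_matrix(R).inv()).as_rotvec());d=(p2-p)*100
    n=n or int(np.ceil(max(np.abs(d).max()/4,np.abs(rv).max()/7.5,c[2]*24/vmax)))
    print("clear",round(c[0],3),c[1],"n",n,"off",(d/n).round(2).tolist(),"rot",(rv/n).round(2).tolist())
    a=(d/n).round(1)/100;b=Ro.from_rotvec(np.radians((rv/n).round(1)))
    p,R=p.copy(),R.copy()
    for _ in range(n):p=p+a;R=(b*Ro.from_matrix(R)).as_matrix()
    return p,R
def cur():
    s=readout.sense();return s["tool_pos"].copy(),Ro.from_quat(s["ee_rot"],scalar_first=True).as_matrix()
def path(wps,**k):
    p,R=cur()
    for p2,R2 in wps:p,R=seg(p,R,np.array(p2,float),R2,**k)
    q=aik(p,R);print("end",p.round(4),"q",None if q is None else q.round(2))
T=lambda az,sl:tool(r(az),r(sl))
E
python3 - <<'E'
from seg import *
path([((.25,-.41,.85),T(-60,14)),((.576,-.333,.618),T(-27,15)),((.565,-.341,.36),T(-52,71))])
E
```

```text
clear 0.009 ((0, np.int64(11)), np.float64(0.0)) n 10 off [1.02, 0.86, 2.91] rot [-6.21, 4.53, 3.8]
clear 0.042 ((0, np.int64(1)), np.float64(0.0)) n 11 off [2.98, 0.66, -2.1] rot [0.04, 0.08, 3.0]
clear 0.019 ((2, np.int64(30)), np.float64(0.62)) n 11 off [-0.12, -0.11, -2.35] rot [3.3, 3.95, -2.11]
end [ 0.5673 -0.3401  0.3654] q [-0.62  0.2   0.23  1.28 -0.09  0.28]
```

step_arm:
  commands:
    - {"offset": [1, 0.9, 2.9], "delta_rot": [-6.2, 4.5, 3.8], "gripper": 6}
    - {"offset": [1, 0.9, 2.9], "delta_rot": [-6.2, 4.5, 3.8], "gripper": 6}
    - {"offset": [1, 0.9, 2.9], "delta_rot": [-6.2, 4.5, 3.8], "gripper": 6}
    - {"offset": [1, 0.9, 2.9], "delta_rot": [-6.2, 4.5, 3.8], "gripper": 6}
    - {"offset": [1, 0.9, 2.9], "delta_rot": [-6.2, 4.5, 3.8], "gripper": 6}
    - {"offset": [1, 0.9, 2.9], "delta_rot": [-6.2, 4.5, 3.8], "gripper": 6}
    - {"offset": [1, 0.9, 2.9], "delta_rot": [-6.2, 4.5, 3.8], "gripper": 6}
    - {"offset": [1, 0.9, 2.9], "delta_rot": [-6.2, 4.5, 3.8], "gripper": 6}
    - {"offset": [1, 0.9, 2.9], "delta_rot": [-6.2, 4.5, 3.8], "gripper": 6}
    - {"offset": [1, 0.9, 2.9], "delta_rot": [-6.2, 4.5, 3.8], "gripper": 6}

```text
clock: 3.55
tool_pos: [0.2515, -0.4025, 0.8531]
ee_rot: [0.596, 0.759, 0.207, 0.161]
contact_force: [0.3, -0.1, 0.6]
grip_width: 0.703
```

Run:
```python
from seg import *
show()
path([((.576,-.333,.618),T(-27,15)),((.565,-.341,.36),T(-52,71))])
```

```text
t 3.55 q [-1.5   -0.583  0.104  0.953  0.446 -0.119] p [ 0.2515 -0.4025  0.8531] R [0.596 0.759 0.207 0.161] F [ 0.3 -0.1  0.6] g 0.703
clear 0.044 ((0, np.int64(1)), np.float64(0.0)) n 11 off [2.95, 0.63, -2.14] rot [0.09, 0.08, 2.96]
clear 0.021 ((2, np.int64(30)), np.float64(0.62)) n 11 off [-0.15, -0.04, -2.38] rot [3.24, 3.95, -2.12]
end [ 0.5705 -0.3365  0.3581] q [-0.61  0.19  0.21  1.25 -0.1   0.28]
```

step_arm:
  commands:
    - {"offset": [3.2, 0.7, -2.3], "delta_rot": [0.1, 0.1, 3.2], "gripper": 6}
    - {"offset": [3.2, 0.7, -2.3], "delta_rot": [0.1, 0.1, 3.2], "gripper": 6}
    - {"offset": [3.2, 0.7, -2.3], "delta_rot": [0.1, 0.1, 3.2], "gripper": 6}
    - {"offset": [3.2, 0.7, -2.3], "delta_rot": [0.1, 0.1, 3.2], "gripper": 6}
    - {"offset": [3.2, 0.7, -2.3], "delta_rot": [0.1, 0.1, 3.2], "gripper": 6}
    - {"offset": [3.2, 0.7, -2.3], "delta_rot": [0.1, 0.1, 3.2], "gripper": 6}
    - {"offset": [3.2, 0.7, -2.3], "delta_rot": [0.1, 0.1, 3.2], "gripper": 6}
    - {"offset": [3.2, 0.7, -2.3], "delta_rot": [0.1, 0.1, 3.2], "gripper": 6}
    - {"offset": [3.2, 0.7, -2.3], "delta_rot": [0.1, 0.1, 3.2], "gripper": 6}
    - {"offset": [3.2, 0.7, -2.4], "delta_rot": [0.1, 0.1, 3.2], "gripper": 6}

```text
clock: 4.55
tool_pos: [0.5717, -0.333, 0.62]
ee_rot: [0.518, 0.681, 0.41, 0.316]
contact_force: [-0.2, -1.2, -0.0]
grip_width: 0.699
```

Run:
```python
from seg import *
show()
path([((.565,-.341,.37),T(-52,71))],n=12)
im=cams.grab_frame("scene");cv2.imwrite("pics/sc3.png",im[:,150:])
```

```text
t 4.55 q [-0.805 -0.422 -0.46   0.243  0.312 -0.083] p [ 0.5717 -0.333   0.62  ] R [0.518 0.681 0.41  0.316] F [-0.2 -1.2 -0. ] g 0.699
clear 0.017 ((3, np.int64(19)), np.float64(0.75)) n 12 off [-0.06, -0.07, -2.08] rot [2.98, 3.6, -1.85]
end [ 0.5597 -0.345   0.368 ] q [-0.63  0.2   0.24  1.3  -0.09  0.28]
```

View pics/sc3.png

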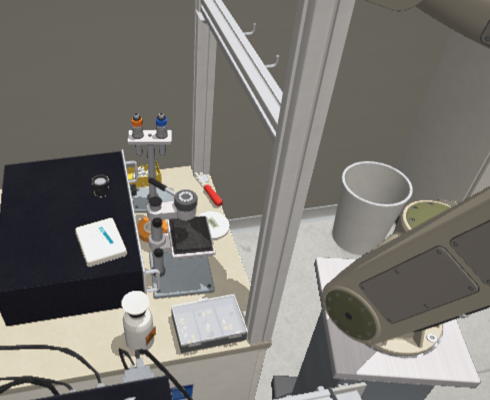

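step_arm:
  commands:
    - {"offset": [-0.1, -0.1, -2.5], "delta_rot": [3.6, 4.3, -2.2], "gripper": 6}
    - {"offset": [-0.1, -0.1, -2.5], "delta_rot": [3.6, 4.3, -2.2], "gripper": 6}
    - {"offset": [0, -0.1, -2.5], "delta_rot": [3.6, 4.3, -2.2], "gripper": 6}
    - {"offset": [-0.1, -0.1, -2.5], "delta_rot": [3.6, 4.3, -2.2], "gripper": 6}
    - {"offset": [-0.1, -0.1, -2.5], "delta_rot": [3.6, 4.3, -2.2], "gripper": 6}
    - {"offset": [0, -0.1, -2.5], "delta_rot": [3.6, 4.3, -2.2], "gripper": 6}
    - {"offset": [-0.1, 0, -2.5], "delta_rot": [3.6, 4.3, -2.2], "gripper": 6}
    - {"offset": [-0.1, -0.1, -2.5], "delta_rot": [3.6, 4.3, -2.2], "gripper": 6}
    - {"offset": [-0.1, -0.1, -2.5], "delta_rot": [3.6, 4.3, -2.2], "gripper": 6}
    - {"offset": [0, 0, -2.5], "delta_rot": [3.6, 4.3, -2.2], "gripper": 6}

```text
clock: 5.6
tool_pos: [0.5641, -0.3424, 0.3705]
ee_rot: [0.155, 0.933, 0.32, 0.055]
contact_force: [0.4, 0.0, 0.9]
grip_width: 0.701
```

```bash
cat >> h.py <<'E'
def wproj(Xw,p,R):
    c=cams.camera_params("wrist");K=np.array(c["camera_matrix"]);T=np.array(c["tool_from_camera"])
    x=T[:3,:3].T@(R.T@(np.asarray(Xw)-p)-T[:3,3]);th=np.arctan2(np.hypot(x[0],x[1]),x[2]);h=np.hypot(x[0],x[1])
    return np.array([K[0,2]+K[0,0]*th*x[0]/h,K[1,2]+K[1,1]*th*x[1]/h])
def wray(uv,p,R):
    c=cams.camera_params("wrist");K=np.array(c["camera_matrix"]);T=np.array(c["tool_from_camera"])
    a=np.array([(uv[0]-K[0,2])/K[0,0],(uv[1]-K[1,2])/K[1,1]]);th=np.hypot(*a);d=np.r_[np.sin(th)*a/th,np.cos(th)]
    return p+R@T[:3,3],R@(T[:3,:3]@d)
def w_at_z(uv,z,p,R):
    o,d=wray(uv,p,R);return o+d*(z-o[2])/d[2]
E
python3 - <<'E'
from seg import *
show();p,R=cur();zz=R[:,2];print("az,sl",np.degrees([np.arctan2(zz[1],zz[0]),np.arcsin(-zz[2])]),"xz",R[2,0])
im=cams.grab_frame("wrist")
h=cv2.cvtColor(im,cv2.COLOR_BGR2HSV)
for n,lo,hi,g in(("blue",(100,120,40),(125,255,255),(.565,-.341,.279)),("orange",(8,150,80),(20,255,255),(.627,-.337,.279))):
    m=cv2.inRange(h,lo,hi);k,l,s,c=cv2.connectedComponentsWithStats(m);i=s[1:,4].argmax()+1;print(n,s[i],c[i],wproj(g,p,R),w_at_z(c[i],.279,p,R))
for hh in (.3,.287,.24):
    cv2.circle(im,tuple(int(x) for x in wproj((.565,-.341,hh),p,R)),3,(0,255,0),1)
cv2.imwrite("pics/w1.png",im)
a=cams.grab_frame("scene");b=cams.grab_frame("side")
np.save("sc4.npy",a);np.save("sd4.npy",b)
f=lambda x:cv2.resize(x,(320,200))
cv2.imwrite("pics/w1.png",np.vstack([im,np.hstack([f(a),f(b)])]))
E
```

```text
t 5.6 q [-0.623  0.203  0.253  1.302 -0.088  0.273] p [ 0.5641 -0.3424  0.3705] R [0.155 0.933 0.32  0.055] F [0.4 0.  0.9] g 0.701
az,sl [-51.49737563  71.10416675] xz 0.003598125132062799
blue [297 142  33  34 498] [313.32128514 154.18473896] [315.66623712 159.70035849] [ 0.56017451 -0.33802105  0.279     ]
orange [ 346    7   53   50 1384] [371.59320809  30.9400289 ] [371.38296552 193.21565275] [ 0.53003696 -0.23144362  0.279     ]
```

View pics/w1.png

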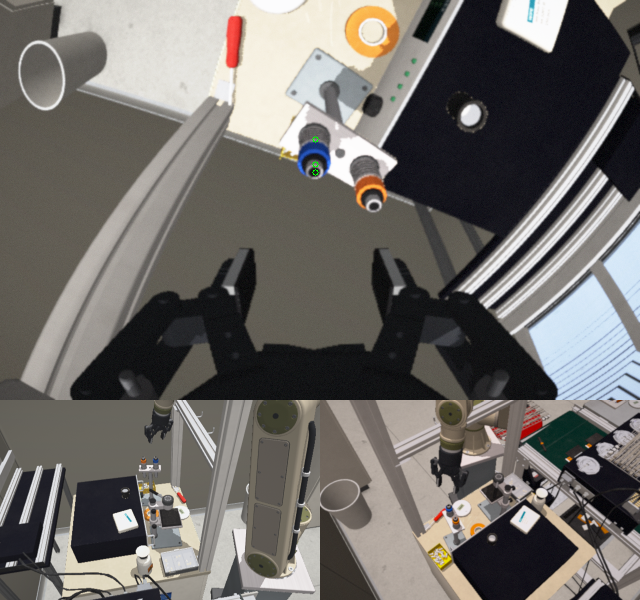

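step_arm:
  commands:
    - {"offset": [0.2, -0.2, -2.0], "delta_rot": [0, 0, 0], "gripper": 6}
    - {"offset": [0.2, -0.2, -2.0], "delta_rot": [0, 0, 0], "gripper": 6}
    - {"offset": [0, 0, -2.0], "delta_rot": [0, 0, 0], "gripper": 6}
    - {"offset": [0, 0, -2.0], "delta_rot": [0, 0, 0], "gripper": 6}
    - {"offset": [0, 0, -2.0], "delta_rot": [0, 0, 0], "gripper": 6}
    - {"offset": [0, 0, -2.0], "delta_rot": [0, 0, 0], "gripper": 6}
    - {"offset": [0, 0, 0], "delta_rot": [0, 0, 0], "gripper": 6}

```text
clock: 6.45
tool_pos: [0.5661, -0.3455, 0.2492]
ee_rot: [0.155, 0.932, 0.322, 0.055]
contact_force: [-1.2, 0.1, 0.1]
grip_width: 0.702
```

Run:
```python
from seg import *
show();p,R=cur()
im=cams.grab_frame("wrist")
for hh in (.3,.287,.24):
    cv2.circle(im,tuple(int(x) for x in wproj((.565,-.341,hh),p,R)),3,(0,255,0),1)
gp=p-.019*R[:,2];print("grasp pt",gp)
cv2.circle(im,tuple(int(x) for x in wproj(gp,p,R)),3,(0,0,255),1)
b=cams.grab_frame("side");b=cv2.resize(b[150:300,190:340],None,fx=2,fy=2)
cv2.imwrite("pics/w2.png",np.hstack([im[100:400,120:500],b]))
```

```text
t 6.45 q [-0.626  0.2   -0.046  1.006 -0.086  0.267] p [ 0.5661 -0.3455  0.2492] R [0.155 0.932 0.322 0.055] F [-1.2  0.1  0.1] g 0.702
grasp pt [ 0.56222107 -0.34067713  0.2671711 ]
```

View pics/w2.png

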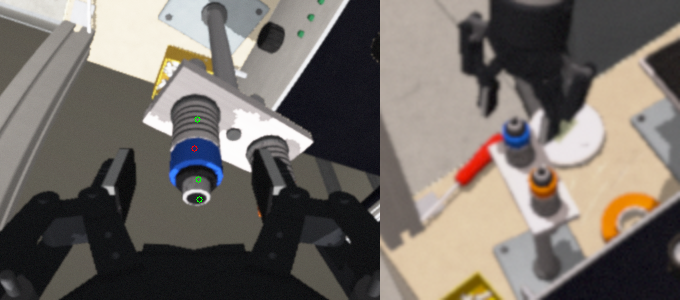

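step_arm:
  commands:
    - {"offset": [0, 0, 0], "delta_rot": [0, 0, 0], "gripper": 4}
    - {"offset": [0, 0, 0], "delta_rot": [0, 0, 0], "gripper": 3}
    - {"offset": [0, 0, 0], "delta_rot": [0, 0, 0], "gripper": 2}
    - {"offset": [0, 0, 0], "delta_rot": [0, 0, 0], "gripper": 1}
    - {"offset": [0, 0, 0], "delta_rot": [0, 0, 0], "gripper": 1}
    - {"offset": [0, 0, 0], "delta_rot": [0, 0, 0], "gripper": 1}

```text
clock: 7.15
tool_pos: [0.5686, -0.3477, 0.2523]
ee_rot: [0.156, 0.932, 0.322, 0.057]
contact_force: [-0.7, 2.3, 7.1]
grip_width: 0.287
```

step_arm:
  commands:
    - {"offset": [0, 0, 1.0], "delta_rot": [0, 0, 0], "gripper": 1}
    - {"offset": [0, 0, 2.0], "delta_rot": [0, 0, 0], "gripper": 1}
    - {"offset": [0, 0, 2.0], "delta_rot": [0, 0, 0], "gripper": 1}
    - {"offset": [0, 0, 2.0], "delta_rot": [0, 0, 0], "gripper": 1}
    - {"offset": [0, 0, 2.0], "delta_rot": [0, 0, 0], "gripper": 1}
    - {"offset": [0, 0, 1.0], "delta_rot": [0, 0, 0], "gripper": 1}
    - {"offset": [0, 0, 0], "delta_rot": [0, 0, 0], "gripper": 1}

```text
clock: 7.85
tool_pos: [0.568, -0.3475, 0.3515]
ee_rot: [0.155, 0.932, 0.322, 0.056]
contact_force: [0.8, 0.1, -2.2]
grip_width: 0.285
```

Run:
```python
from seg import *
show();p,R=cur()
gp=p-.019*R[:,2]
def T2(p,R):return p+.019*R[:,2]
# head estimate in hand: axis vertical, relative
a=cams.grab_frame("scene");b=cams.grab_frame("side");cv2.imwrite("pics/a5.png",a);cv2.imwrite("pics/b5.png",b)
o=[]
for im in(a,b):
    h=cv2.cvtColor(im,cv2.COLOR_BGR2HSV);m=cv2.inRange(h,(100,120,40),(125,255,255));k,l,s,c=cv2.connectedComponentsWithStats(m)
    print([(s[i].tolist(),c[i].round(1).tolist()) for i in range(1,k) if s[i][4]>15 and s[i][1]<300])
f=lambda x:cv2.resize(x,None,fx=4,fy=4,interpolation=cv2.INTER_CUBIC)
cv2.imwrite("pics/c5.png",np.hstack([f(a[75:175,265:345]),f(b[140:240,220:300])]))
# plan to collet
C=np.array([.4865,-.083])
up=(*(p[:2]),.37)
for az in(80,):
    Rc=T(az,71.1);tz=Rc[:,2]
    t=np.r_[C,0]+.019*tz
    for n in(1,2):pass
    path([((.50,-.20,.365),T(14,71.1)),((t[0],t[1],.365),Rc)])
```

```text
t 7.85 q [-0.627  0.206  0.209  1.253 -0.085  0.266] p [ 0.568  -0.3475  0.3515] R [0.155 0.932 0.322 0.056] F [ 0.8  0.1 -2.2] g 0.285
[([307, 82, 10, 10, 52], [312.4, 87.0])]
[([245, 184, 13, 13, 74], [250.6, 191.5])]
clear -0.02 ((2, np.int64(29)), np.float64(1.0)) n 10 off [-0.67, 1.47, 0.16] rot [-0.03, -0.0, 6.59]
clear -0.017 ((2, np.int64(29)), np.float64(0.0)) n 10 off [-0.1, 1.2, -0.04] rot [-0.01, -0.03, 6.59]
end [ 0.4872 -0.0769  0.3687] q [-0.53  0.21  0.28  1.76  0.31 -1.95]
```

View pics/c5.png

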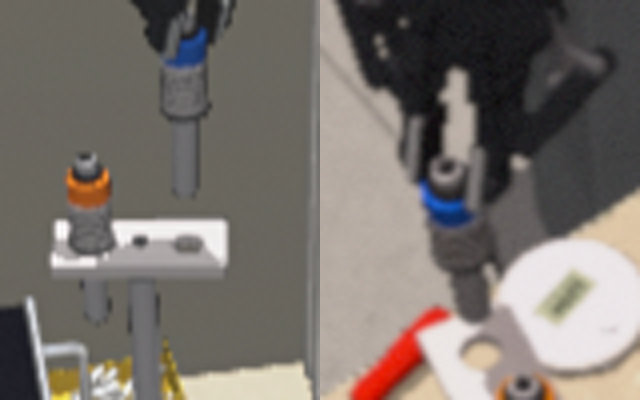

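```bash
cat > plan2.py <<'E'
from seg import *
import time
rng=np.random.default_rng(2);p0,R0=cur();sl=71.1
C=np.array([.4865,-.083,0]);Rc=T(80,sl);pc=C+.019*Rc[:,2];pc[2]=.36
best=(-9,);t0=time.time()
while time.time()-t0<100:
    if best[0]<-.5 or rng.random()<.3: v=[np.array([rng.uniform(.45,.62),rng.uniform(-.36,-.1),rng.uniform(.36,.42),rng.uniform(-50,30),rng.uniform(71,90)]),np.array([rng.uniform(.45,.6),rng.uniform(-.3,-.05),rng.uniform(.36,.42),rng.uniform(0,80),rng.uniform(71,90)])]
    else:v=[x+rng.normal(0,1,5)*[.02,.02,.01,8,3] for x in best[1]]
    if max(x[4] for x in v)>90:continue
    if any(x[2]-.08<.275 for x in v):continue
    V=[(p0,R0)]+[(x[:3],T(x[3],x[4])) for x in v]+[(pc,Rc)];m=9;W=[]
    for i in range(3):
        c=seg_ok(*V[i],*V[i+1],n=9);m=min(m,c[0] if c[2]<.4 else -9);W.append(c[:2])
        if m<=best[0]:break
    else:best=(m,v,W)
print(best[0],np.array(best[1]).round(3),best[2])
v=best[1];path([(x[:3],T(x[3],x[4])) for x in v]+[(pc,Rc)])
E
python3 plan2.py
```

```text
0.02021782714891164 [[ 0.553 -0.093  0.375 12.507 76.076]
 [ 0.534 -0.154  0.371 40.462 74.916]] [(np.float64(0.02021782714891164), ((0, np.int64(11)), np.float64(0.0))), (np.float64(0.02083746996072129), ((3, np.int64(20)), np.float64(0.75))), (np.float64(0.021092628362652383), ((3, np.int64(20)), np.float64(0.0)))]
clear 0.02 ((0, np.int64(11)), np.float64(0.0)) n 9 off [-0.16, 2.82, 0.29] rot [0.17, 0.55, 7.15]
clear 0.02 ((3, np.int64(20)), np.float64(0.62)) n 6 off [-0.26, -0.99, -0.08] rot [0.01, -0.16, 4.59]
clear 0.022 ((3, np.int64(20)), np.float64(0.0)) n 6 off [-0.73, 1.3, -0.16] rot [0.55, -0.29, 6.58]
end [ 0.4892 -0.0769  0.3577] q [-0.53  0.21  0.24  1.72  0.31 -1.94]
```

step_arm:
  commands:
    - {"offset": [-0.2, 2.5, 0.9], "delta_rot": [0.2, 0.5, 6.5], "gripper": 1}
    - {"offset": [-0.2, 2.5, 0.9], "delta_rot": [0.2, 0.5, 6.5], "gripper": 1}
    - {"offset": [-0.2, 2.5, 0.6], "delta_rot": [0.2, 0.5, 6.5], "gripper": 1}
    - {"offset": [-0.1, 2.5, 0], "delta_rot": [0.2, 0.5, 6.5], "gripper": 1}
    - {"offset": [-0.1, 2.5, 0], "delta_rot": [0.2, 0.5, 6.5], "gripper": 1}
    - {"offset": [-0.1, 2.5, 0], "delta_rot": [0.1, 0.5, 6.5], "gripper": 1}
    - {"offset": [-0.1, 2.5, 0], "delta_rot": [0.1, 0.5, 6.5], "gripper": 1}
    - {"offset": [-0.1, 2.5, 0], "delta_rot": [0.1, 0.5, 6.5], "gripper": 1}
    - {"offset": [-0.2, 2.5, 0], "delta_rot": [0.1, 0.5, 6.4], "gripper": 1}
    - {"offset": [-0.2, 2.5, 0], "delta_rot": [0.2, 0.5, 6.0], "gripper": 1}

```text
clock: 8.95
tool_pos: [0.5517, -0.0959, 0.3721]
ee_rot: [0.073, 0.62, 0.776, 0.094]
contact_force: [-0.2, 0.3, -1.2]
grip_width: 0.28
```

Run:
```python
from seg import *
show();p,R=cur();C=np.array([.4865,-.083,0]);Rc=T(80,71.1);pc=C+.019*Rc[:,2];pc[2]=.362
path([((.534,-.154,.372),T(40.5,75)),(pc,Rc)])
path([(pc,Rc)])
```

```text
t 8.95 q [-0.4    0.097  0.163  1.442  0.14  -0.609] p [ 0.5517 -0.0959  0.3721] R [0.073 0.62  0.776 0.094] F [-0.2  0.3 -1.2] g 0.28
clear 0.02 ((3, np.int64(20)), np.float64(1.0)) n 6 off [-0.29, -0.97, -0.0] rot [0.08, -0.21, 4.62]
clear 0.02 ((3, np.int64(20)), np.float64(0.0)) n 6 off [-0.77, 1.32, -0.17] rot [0.56, -0.35, 6.6]
end [ 0.4857 -0.0779  0.3601] q [-0.54  0.2   0.24  1.73  0.31 -1.95]
clear 0.026 ((3, np.int64(20)), np.float64(0.21)) n 12 off [-0.53, 0.16, -0.08] rot [0.33, -0.33, 5.6]
end [ 0.4917 -0.0719  0.3601] q [-0.51  0.21  0.25  1.72  0.3  -1.93]
```

Direct path is clear (26 mm); take it in 12 rows.

step_arm:
  commands:
    - {"offset": [-0.5, 0.2, -0.1], "delta_rot": [0.3, -0.3, 5.6], "gripper": 1}
    - {"offset": [-0.5, 0.2, -0.1], "delta_rot": [0.3, -0.3, 5.6], "gripper": 1}
    - {"offset": [-0.5, 0.2, -0.1], "delta_rot": [0.3, -0.3, 5.6], "gripper": 1}
    - {"offset": [-0.5, 0.1, 0], "delta_rot": [0.3, -0.3, 5.6], "gripper": 1}
    - {"offset": [-0.5, 0.2, 0], "delta_rot": [0.3, -0.3, 5.6], "gripper": 1}
    - {"offset": [-0.5, 0.1, 0], "delta_rot": [0.4, -0.4, 5.6], "gripper": 1}
    - {"offset": [-0.6, 0.2, 0], "delta_rot": [0.4, -0.4, 5.6], "gripper": 1}
    - {"offset": [-0.5, 0.1, 0], "delta_rot": [0.3, -0.3, 5.6], "gripper": 1}
    - {"offset": [-0.6, 0.2, 0], "delta_rot": [0.3, -0.3, 5.6], "gripper": 1}
    - {"offset": [-0.5, 0.2, 0], "delta_rot": [0.3, -0.3, 5.6], "gripper": 1}

```text
clock: 9.95
tool_pos: [0.4998, -0.08, 0.3694]
ee_rot: [0.025, 0.182, 0.97, 0.156]
contact_force: [0.3, -1.4, -1.9]
grip_width: 0.286
```

step_arm:
  commands:
    - {"offset": [-0.6, 0.1, 0], "delta_rot": [0.3, -0.3, 5.6], "gripper": 1}
    - {"offset": [-0.6, 0.1, 0], "delta_rot": [0.3, -0.3, 5.6], "gripper": 1}
    - {"offset": [0, 0, 0], "delta_rot": [0, 0, 0], "gripper": 1}
    - {"offset": [0, 0, 0], "delta_rot": [0, 0, 0], "gripper": 1}

```text
clock: 10.35
tool_pos: [0.4886, -0.0781, 0.3698]
ee_rot: [0.014, 0.089, 0.982, 0.164]
contact_force: [-0.1, 0.0, -1.8]
grip_width: 0.286
```

Run:
```python
from seg import *
show();p,R=cur();zz=R[:,2];print("az,sl",np.degrees([np.arctan2(zz[1],zz[0]),np.arcsin(-zz[2])]),"xz",R[2,0],"gp",p-.019*zz)
a=cams.grab_frame("scene");b=cams.grab_frame("side");w=cams.grab_frame("wrist")
for n,i in(("a6",a),("b6",b),("w6",w)):cv2.imwrite(f"pics/{n}.png",i)
f=lambda x:cv2.resize(x,None,fx=4,fy=4,interpolation=cv2.INTER_CUBIC)
cv2.imwrite("pics/c6.png",np.hstack([f(a[125:225,280:380]),f(b[80:180,310:410])]))
```

```text
t 10.35 q [-0.532  0.213  0.278  1.754  0.309 -1.941] p [ 0.4886 -0.0781  0.3698] R [0.014 0.089 0.982 0.164] F [-0.1  0.  -1.8] g 0.286
az,sl [79.80134408 71.0911743 ] xz 0.0008455541189882933 gp [ 0.487484   -0.08420057  0.38774346]
```

View pics/c6.png

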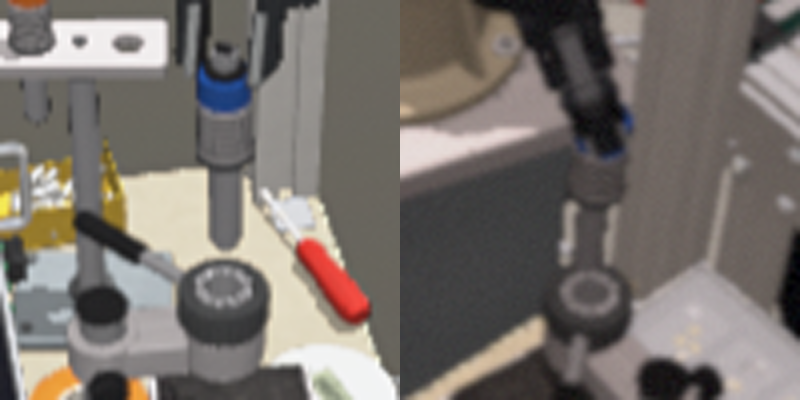

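Run:
```python
from seg import *
a=cv2.imread("pics/a6.png");b=cv2.imread("pics/b6.png")
n=tri((336,196.75),(357.25,153));print("nut",n)
nx,ny=n[:2]
# vertical through nut centre in each picture, at heights of shank; crop px
for z in(.265,.295,.32,.345,.3535):
    s=proj("scene",(nx,ny,z));d=proj("side",(nx,ny,z));print(z,((s-[280,125])*4).round(1),((d-[310,80])*4+[400,0]).round(1))
# derivative px per mm crop
for e in((.001,0,0),(0,.001,0)):
    q=np.array([nx,ny,.31]);print(((proj("scene",q+e)-proj("scene",q))*4).round(2),((proj("side",q+e)-proj("side",q))*4).round(2))
g=cv2.cvtColor(a,cv2.COLOR_BGR2GRAY);h=cv2.cvtColor(b,cv2.COLOR_BGR2GRAY)
for y in(170,174,178,182):print("sc",y,g[y,328:346].tolist())
for y in(131,134,137,140,143,146):print("sd",y,h[y,347:372].tolist())
```

```text
nut [ 0.48619162 -0.08276857  0.26401066]
0.265 [222.6 286.5] [588.  289.7]
0.295 [223.1 245.1] [592.2 254.8]
0.32 [223.6 209.2] [595.9 224.5]
0.345 [224.1 172.1] [599.8 192.9]
0.3535 [224.2 159.2] [601.1 181.8]
[-1.91 -0.08] [0.83 1.34]
[-0.11  1.26] [ 1.69 -0.57]
sc 170 [218, 219, 219, 212, 104, 95, 105, 108, 109, 109, 107, 105, 146, 216, 175, 116, 144, 145]
sc 174 [220, 219, 220, 212, 116, 96, 104, 108, 109, 109, 105, 102, 144, 219, 211, 120, 141, 164]
sc 178 [217, 218, 219, 214, 126, 97, 104, 108, 110, 108, 104, 101, 144, 219, 220, 219, 213, 189]
sc 182 [216, 216, 217, 210, 126, 98, 105, 108, 109, 108, 103, 99, 143, 219, 219, 217, 217, 218]
sd 131 [62, 63, 60, 77, 117, 142, 140, 102, 67, 54, 57, 54, 55, 55, 57, 83, 109, 108, 100, 99, 102, 102, 101, 105, 104]
sd 134 [64, 59, 60, 86, 133, 149, 118, 79, 72, 75, 74, 75, 73, 73, 93, 131, 139, 117, 105, 100, 103, 101, 101, 103, 106]
sd 137 [63, 62, 62, 83, 132, 151, 118, 84, 74, 76, 78, 74, 73, 75, 95, 132, 132, 112, 101, 101, 101, 101, 103, 106, 103]
sd 140 [61, 62, 85, 130, 159, 159, 123, 84, 77, 76, 75, 74, 72, 92, 133, 143, 125, 106, 101, 99, 101, 101, 104, 105, 104]
sd 143 [63, 62, 80, 122, 142, 120, 86, 74, 73, 76, 75, 72, 72, 84, 126, 134, 116, 104, 99, 101, 101, 103, 104, 104, 102]
sd 146 [63, 62, 65, 91, 99, 83, 68, 72, 76, 76, 74, 74, 66, 72, 89, 93, 89, 97, 100, 99, 100, 102, 104, 105, 102]
```

Run:
```python
from seg import *
from scipy.optimize import minimize
# use frames before the head came near (scene0/side0), model: bright annulus at z=.264 between r1 and r2, centre free -> correlate
def render_score(im,c,ctr,z,r):
    th=np.linspace(0,2*np.pi,72,endpoint=False)
    v=[]
    for rr in r:
        pts_=np.array([proj(c,(ctr[0]+rr*np.cos(t),ctr[1]+rr*np.sin(t),z)) for t in th]).astype(np.float32)
        v.append(cv2.remap(im,pts_[:,0][None],pts_[:,1][None],cv2.INTER_LINEAR)[0])
    return np.array(v)
for c,fs in(("scene",("scene0","a6")),("side",("side0","b6"))):
  for f in fs:
    g=cv2.cvtColor(cv2.imread(f"pics/{f}.png"),cv2.COLOR_BGR2GRAY).astype(np.float32)
    best=[]
    for x in np.arange(.480,.4925,.0005):
        for y in np.arange(-.090,-.076,.0005):
            v=render_score(g,c,(x,y),.2645,(.006,.013,.0145,.021,.0225))
            s=(v[1].mean()+v[2].mean()-v[0].mean()-v[3].mean()/2-v[4].mean()/2)-.5*(v[3].std()+v[4].std())
            best.append((s,x,y))
    best.sort(reverse=True);t=np.array(best[:12]);print(c,f,t[0].round(4),t.mean(0).round(4))
# same for the shank in a6/b6: dark column between edges, axis vertical (x,y), combine
ga=cv2.cvtColor(cv2.imread("pics/a6.png"),cv2.COLOR_BGR2GRAY).astype(np.float32);gb=cv2.cvtColor(cv2.imread("pics/b6.png"),cv2.COLOR_BGR2GRAY).astype(np.float32)
def edge(g,c,x,y,zs):
    # contrast between just outside and just inside silhouettes of 18 mm shank
    o=np.array(P[c]["pose"])[:2,3]-[x,y];o/=np.linalg.norm(o);n=np.array([-o[1],o[0]]);s=0
    for sg in(1,-1):
        for off,w in((.0115,1),(.0065,-1)):
            q=np.array([proj(c,(x+sg*n[0]*off,y+sg*n[1]*off,z)) for z in zs]).astype(np.float32)
            s+=w*cv2.remap(g,q[:,0][None],q[:,1][None],cv2.INTER_LINEAR).mean()
    return s
zs=np.linspace(.305,.34,12);R=[]
for x in np.arange(.480,.4955,.0005):
    for y in np.arange(-.094,-.076,.0005):R.append((edge(ga,"scene",x,y,zs),edge(gb,"side",x,y,zs),x,y))
R=np.array(R)
for w in((1,0),(0,1),(1,1)):
    s=R[:,0]*w[0]/R[:,0].max()+R[:,1]*w[1]/R[:,1].max();i=np.argsort(-s)[:10];print("shank",w,R[i,2:].mean(0).round(4),R[i,2:].std(0).round(4))
```

```text
scene scene0 [ 1.373085e+02  4.870000e-01 -8.400000e-02] [ 1.337408e+02  4.869000e-01 -8.420000e-02]
scene a6 [63.4269  0.487  -0.083 ] [61.0433  0.487  -0.0829]
side side0 [ 1.172019e+02  4.870000e-01 -8.300000e-02] [ 1.152003e+02  4.868000e-01 -8.290000e-02]
side b6 [60.0172  0.487  -0.0835] [58.396   0.4872 -0.0835]
shank (1, 0) [ 0.4864 -0.0811] [0.0002 0.0016]
shank (0, 1) [ 0.489  -0.0888] [0.0012 0.0008]
shank (1, 1) [ 0.4868 -0.0874] [0.0005 0.0005]
```

step_arm:
  commands:
    - {"offset": [0, 0.3, -0.6], "delta_rot": [0, 0, 0], "gripper": 1}
    - {"offset": [0, 0.1, -0.6], "delta_rot": [0, 0, 0], "gripper": 1}
    - {"offset": [0, 0, -0.6], "delta_rot": [0, 0, 0], "gripper": 1}
    - {"offset": [0, 0, -0.5], "delta_rot": [0, 0, 0], "gripper": 1}
    - {"offset": [0, 0, -0.3], "delta_rot": [0, 0, 0], "gripper": 1}
    - {"offset": [0, 0, -0.2], "delta_rot": [0, 0, 0], "gripper": 1}
    - {"offset": [0, 0, 0], "delta_rot": [0, 0, 0], "gripper": 1}

```text
clock: 11.2
tool_pos: [0.4884, -0.074, 0.3425]
ee_rot: [0.015, 0.088, 0.983, 0.164]
contact_force: [-0.6, 0.5, -1.7]
grip_width: 0.282
```

```bash
cat > meas.py <<'E'
from seg import *
def shank(zs,tag,save=None):
    a=cams.grab_frame("scene");b=cams.grab_frame("side")
    cv2.imwrite(f"pics/a{tag}.png",a);cv2.imwrite(f"pics/b{tag}.png",b)
    ga,gb=[cv2.cvtColor(i,cv2.COLOR_BGR2GRAY).astype(np.float32) for i in(a,b)]
    def edge(g,c,x,y):
        o=np.array(P[c]["pose"])[:2,3]-[x,y];o/=np.linalg.norm(o);n=np.array([-o[1],o[0]]);s=0
        for sg in(1,-1):
            for off,w in((.0115,1),(.0065,-1)):
                q=np.array([proj(c,(x+sg*n[0]*off,y+sg*n[1]*off,z)) for z in zs]).astype(np.float32)
                s+=w*cv2.remap(g,q[:,0][None],q[:,1][None],cv2.INTER_LINEAR).mean()
        return s
    R=np.array([(edge(ga,"scene",x,y),edge(gb,"side",x,y),x,y) for x in np.arange(.480,.4955,.0005) for y in np.arange(-.094,-.074,.0005)])
    s=R[:,0]/R[:,0].max()+R[:,1]/R[:,1].max();i=np.argsort(-s)[:10];print("shank",R[i,2:].mean(0).round(4),R[i,2:].std(0).round(4))
E
python3 - <<'E'
from meas import *
show();p,R=cur();print("gp",p-.019*R[:,2], "torque", readout.sense()["ft_torque"].round(2))
shank(np.linspace(.275,.31,12),7)
E
```

```text
t 11.2 q [-0.525  0.199  0.194  1.681  0.31  -1.936] p [ 0.4884 -0.074   0.3425] R [0.015 0.088 0.983 0.164] F [-0.6  0.5 -1.7] g 0.282
gp [ 0.48728852 -0.08004872  0.36043094] torque [-0.38  0.11 -0.03]
shank [ 0.4864 -0.0832] [0.0005 0.0006]
```

step_arm:
  commands:
    - {"offset": [0.05, 0, -0.4], "delta_rot": [0, 0, 0], "gripper": 1}
    - {"offset": [0, 0, -0.4], "delta_rot": [0, 0, 0], "gripper": 1}
    - {"offset": [0, 0, -0.4], "delta_rot": [0, 0, 0], "gripper": 1}
    - {"offset": [0, 0, -0.4], "delta_rot": [0, 0, 0], "gripper": 1}
    - {"offset": [0, 0, -0.4], "delta_rot": [0, 0, 0], "gripper": 1}
    - {"offset": [0, 0, 0], "delta_rot": [0, 0, 0], "gripper": 1}

```text
clock: 11.9
tool_pos: [0.4887, -0.0739, 0.322]
ee_rot: [0.014, 0.088, 0.982, 0.164]
contact_force: [1.2, -0.5, -2.2]
grip_width: 0.283
```

step_arm:
  commands:
    - {"offset": [0, 0, -0.5], "delta_rot": [0, 0, 0], "gripper": 1}
    - {"offset": [0, 0, -0.5], "delta_rot": [0, 0, 0], "gripper": 1}
    - {"offset": [0, 0, -0.5], "delta_rot": [0, 0, 0], "gripper": 1}
    - {"offset": [0, 0, -0.5], "delta_rot": [0, 0, 0], "gripper": 1}
    - {"offset": [0, 0, -0.5], "delta_rot": [0, 0, 0], "gripper": 1}
    - {"offset": [0, 0, -0.5], "delta_rot": [0, 0, 0], "gripper": 1}
    - {"offset": [0, 0, -0.3], "delta_rot": [0, 0, 0], "gripper": 1}
    - {"offset": [0, 0, 0], "delta_rot": [0, 0, 0], "gripper": 1}

```text
clock: 12.7
tool_pos: [0.4888, -0.0739, 0.2892]
ee_rot: [0.015, 0.088, 0.982, 0.164]
contact_force: [0.5, 0.4, -1.8]
grip_width: 0.285
```

step_arm:
  commands:
    - {"offset": [0, 0, -0.2], "delta_rot": [0, 0, 0], "gripper": 1}
    - {"offset": [0, 0, -0.2], "delta_rot": [0, 0, 0], "gripper": 1}
    - {"offset": [0, 0, -0.2], "delta_rot": [0, 0, 0], "gripper": 1}
    - {"offset": [0, 0, -0.1], "delta_rot": [0, 0, 0], "gripper": 1}
    - {"offset": [0, 0, 0], "delta_rot": [0, 0, 0], "gripper": 1}

```text
clock: 13.2
tool_pos: [0.4889, -0.074, 0.2826]
ee_rot: [0.015, 0.088, 0.983, 0.164]
contact_force: [-0.4, 0.4, -2.2]
grip_width: 0.28
```

step_arm:
  commands:
    - {"offset": [0, 0, -0.1], "delta_rot": [0, 0, 0], "gripper": 1}
    - {"offset": [0, 0, -0.1], "delta_rot": [0, 0, 0], "gripper": 1}
    - {"offset": [0, 0, 0], "delta_rot": [0, 0, 0], "gripper": 1}

```text
clock: 13.5
tool_pos: [0.4891, -0.0739, 0.2821]
ee_rot: [0.016, 0.088, 0.983, 0.163]
contact_force: [-3.3, -0.5, 6.2]
grip_width: 0.287
```

step_arm:
  commands:
    - {"offset": [0, 0, 0], "delta_rot": [0, 0, 0], "gripper": 3.2}
    - {"offset": [0, 0, 0], "delta_rot": [0, 0, 0], "gripper": 3.8}
    - {"offset": [0, 0, 0], "delta_rot": [0, 0, 0], "gripper": 4.4}
    - {"offset": [0, 0, 0], "delta_rot": [0, 0, 0], "gripper": 4.4}
    - {"offset": [0, 0, 0], "delta_rot": [0, 0, 0], "gripper": 4.4}

```text
clock: 14.0
tool_pos: [0.489, -0.074, 0.2806]
ee_rot: [0.015, 0.088, 0.983, 0.164]
contact_force: [0.5, -0.1, -1.1]
grip_width: 0.516
```

step_arm:
  commands:
    - {"offset": [0, 0, 1], "delta_rot": [0, 0, 0], "gripper": 4.4}
    - {"offset": [0, 0, 2], "delta_rot": [0, 0, 0], "gripper": 4.4}
    - {"offset": [0, 0, 2], "delta_rot": [0, 0, 0], "gripper": 4.4}
    - {"offset": [0, 0, 2], "delta_rot": [0, 0, 0], "gripper": 4.4}
    - {"offset": [0, 0, 1], "delta_rot": [0, 0, 0], "gripper": 4.4}

```text
clock: 14.5
tool_pos: [0.4894, -0.0742, 0.363]
ee_rot: [0.016, 0.087, 0.983, 0.163]
contact_force: [0.3, -0.4, -0.4]
grip_width: 0.518
```

Run:
```python
from meas import *
show()
a=cams.grab_frame("scene");b=cams.grab_frame("side");cv2.imwrite("pics/a8.png",a);cv2.imwrite("pics/b8.png",b)
C=(.487,-.0833)
for im,c in((a,"scene"),(b,"side")):
    h=cv2.cvtColor(im,cv2.COLOR_BGR2HSV);m=cv2.inRange(h,(100,120,40),(125,255,255));k,l,s,cc=cv2.connectedComponentsWithStats(m)
    print(c,[(s[i].tolist(),cc[i].round(1).tolist()) for i in range(1,k) if s[i][4]>15 and s[i][1]<300],"expect ring ctr",proj(c,(*C,.309)).round(1))
f=lambda x:cv2.resize(x,None,fx=4,fy=4,interpolation=cv2.INTER_CUBIC)
A=np.ascontiguousarray(f(a[125:225,280:380]));B=np.ascontiguousarray(f(b[80:180,310:410]))
cv2.imwrite("pics/c8.png",np.hstack([A,B]))
# lever candidates: swing path tool vertical-ish poses
```

```text
t 14.5 q [-0.525  0.205  0.252  1.73   0.31  -1.935] p [ 0.4894 -0.0742  0.363 ] R [0.016 0.087 0.983 0.163] F [ 0.3 -0.4 -0.4] g 0.518
scene [([330, 177, 12, 10, 86], [335.1, 182.2])] expect ring ctr [335.5 181.1]
side [([354, 138, 11, 9, 73], [358.7, 142.2])] expect ring ctr [358.5 139.8]
```

View pics/c8.png

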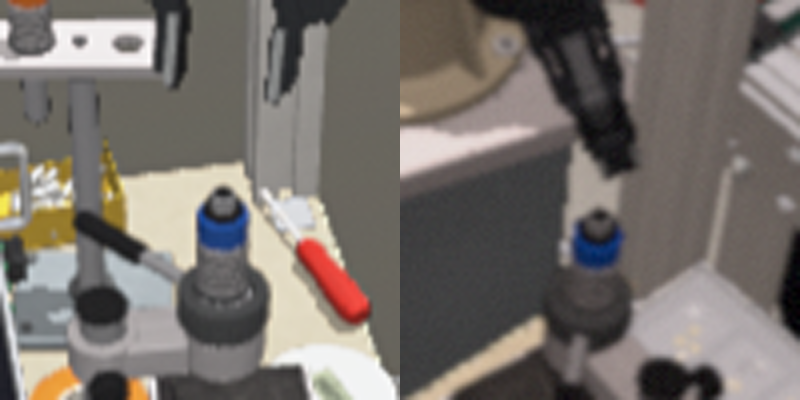

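```bash
cat > lev.py <<'E'
from seg import *
import k
C=np.array([.487,-.0833,0]);st=rz(.2)
OB[5]=box(C+st@np.array([.035,0,.13]),st.T,[.055,.026,.133])
OB.append(box(C+[0,0,.298],I,[.016,.016,.032]))
def J(az,sl,a,rad=.084,zl=.252,dz=.019):
    """tool dir (az,sl deg), jaw axis tangential to lever at angle a; grasp point on lever"""
    z=np.array([np.cos(r(sl))*np.cos(r(az)),np.cos(r(sl))*np.sin(r(az)),-np.sin(r(sl))])
    x=np.array([-np.sin(a),np.cos(a),0]);x-=z*(x@z);x/=np.linalg.norm(x);R=np.c_[x,np.cross(z,x),z]
    return C+[rad*np.cos(a),rad*np.sin(a),zl]+dz*z,R
if __name__=="__main__":
    for a in(-.63,-.9,-1.2,-1.57,-1.65):
        o=[]
        for sl in(90,87,84,81,78):
            for az in range(-180,180,30):
                m=9;w=None
                for up in(0,.05):
                    p,R=J(az,sl,a);q=aik(p+[0,0,up],R)
                    c=(-9,None) if q is None else clear(q)
                    if c[0]<m:m,w=c
                o.append((round(m,3),sl,az,tuple(map(int,w)) if w else 0,None if q is None else q[5].round(2)))
                if sl==90:break
        o.sort(key=lambda t:-t[0]);print(a,o[:5],[t for t in o if t[1]==90])
E
python3 lev.py
```

```text
-0.63 [(np.float64(-0.005), 78, 0, (5, 43), np.float64(0.2)), (np.float64(-0.006), 84, 0, (5, 43), np.float64(0.23)), (np.float64(-0.006), 81, 0, (5, 43), np.float64(0.22)), (np.float64(-0.006), 81, 30, (5, 43), np.float64(0.18)), (np.float64(-0.006), 78, 30, (5, 43), np.float64(0.16))] [(np.float64(-0.008), 90, -180, (5, 43), np.float64(0.25))]
-0.9 [(np.float64(0.013), 87, 30, (8, 31), np.float64(0.46)), (np.float64(0.013), 84, 30, (8, 31), np.float64(0.44)), (np.float64(0.013), 81, 30, (8, 31), np.float64(0.42)), (np.float64(0.013), 78, 30, (5, 43), np.float64(0.39)), (np.float64(0.01), 87, 0, (8, 31), np.float64(0.47))] [(np.float64(0.007), 90, -180, (0, 11), np.float64(0.49))]
-1.2 [(np.float64(0.02), 81, 30, (8, 31), np.float64(0.68)), (np.float64(0.019), 84, 60, (0, 11), np.float64(0.69)), (np.float64(0.018), 84, 30, (8, 31), np.float64(0.7)), (np.float64(0.017), 87, 30, (8, 31), np.float64(0.72)), (np.float64(0.017), 87, 60, (6, 43), np.float64(0.72))] [(np.float64(0.015), 90, -180, (8, 31), np.float64(0.75))]
-1.57 [(np.float64(0.024), 87, 90, (8, 31), np.float64(1.05)), (np.float64(0.023), 87, 60, (8, 31), np.float64(1.05)), (np.float64(0.022), 87, 30, (8, 31), np.float64(1.06)), (np.float64(0.021), 87, 120, (0, 11), np.float64(1.07)), (np.float64(0.019), 90, -180, (8, 31), np.float64(1.08))] [(np.float64(0.019), 90, -180, (8, 31), np.float64(1.08))]
-1.65 [(np.float64(0.024), 87, 90, (8, 31), np.float64(1.13)), (np.float64(0.023), 87, 120, (8, 31), np.float64(1.14)), (np.float64(0.022), 84, 90, (0, 11), np.float64(1.1)), (np.float64(0.021), 87, 150, (8, 31), np.float64(1.16)), (np.float64(0.02), 87, 60, (2, 26), np.float64(1.13))] [(np.float64(0.019), 90, -180, (8, 31), np.float64(1.16))]
```

Run:
```python
from lev import *
p,R=J(30,84,-.63);print("target",p)
path([((p[0],p[1],.365),R)])
```

```text
target [ 0.55659427 -0.13179514  0.23310408]
clear 0.015 ((0, np.int64(11)), np.float64(1.0)) n 19 off [0.35, -0.3, 0.01] rot [-0.06, 1.08, -5.99]
end [ 0.5656 -0.1313  0.3623] q [-0.41  0.29  0.4   1.63  0.08  0.22]
```

step_arm:
  commands:
    - {"offset": [0.4, -0.3, 0], "delta_rot": [-0.1, 1.1, -6], "gripper": 2.8}
    - {"offset": [0.4, -0.3, 0], "delta_rot": [-0.1, 1.1, -6], "gripper": 2.8}
    - {"offset": [0.4, -0.3, 0], "delta_rot": [-0.1, 1.1, -6], "gripper": 2.8}
    - {"offset": [0.4, -0.3, 0], "delta_rot": [-0.1, 1.1, -6], "gripper": 2.8}
    - {"offset": [0.3, -0.3, 0], "delta_rot": [-0.1, 1.1, -6], "gripper": 2.8}
    - {"offset": [0.3, -0.3, 0], "delta_rot": [-0.1, 1.1, -6], "gripper": 2.8}
    - {"offset": [0.3, -0.3, 0], "delta_rot": [0, 1.1, -6], "gripper": 2.8}
    - {"offset": [0.3, -0.3, 0], "delta_rot": [0, 1.1, -6], "gripper": 2.8}
    - {"offset": [0.4, -0.3, 0], "delta_rot": [0, 1.1, -6], "gripper": 2.8}
    - {"offset": [0.4, -0.3, 0], "delta_rot": [-0.1, 1.1, -6], "gripper": 2.8}

```text
clock: 15.6
tool_pos: [0.5247, -0.104, 0.3596]
ee_rot: [0.004, 0.583, 0.804, 0.119]
contact_force: [-0.9, -0.2, -0.1]
grip_width: 0.324
```

step_arm:
  commands:
    - {"offset": [0.4, -0.3, 0], "delta_rot": [-0.1, 1.1, -6], "gripper": 2.8}
    - {"offset": [0.4, -0.3, 0], "delta_rot": [-0.1, 1.1, -6], "gripper": 2.8}
    - {"offset": [0.4, -0.3, 0], "delta_rot": [-0.1, 1.1, -6], "gripper": 2.8}
    - {"offset": [0.4, -0.3, 0], "delta_rot": [0, 1.1, -6], "gripper": 2.8}
    - {"offset": [0.3, -0.3, 0], "delta_rot": [0, 1.1, -6], "gripper": 2.8}
    - {"offset": [0.3, -0.3, 0], "delta_rot": [-0.1, 1.1, -6], "gripper": 2.8}
    - {"offset": [0.3, -0.3, 0], "delta_rot": [-0.1, 1.1, -6], "gripper": 2.8}
    - {"offset": [0.3, -0.3, 0], "delta_rot": [-0.1, 1.1, -6], "gripper": 2.8}
    - {"offset": [0.4, -0.4, 0], "delta_rot": [0, 1.1, -6], "gripper": 2.8}
    - {"offset": [0, 0, 0], "delta_rot": [0, 0, 0], "gripper": 2.8}

```text
clock: 16.6
tool_pos: [0.5573, -0.132, 0.3592]
ee_rot: [-0.007, 0.89, 0.452, 0.051]
contact_force: [-0.3, 0.1, -0.1]
grip_width: 0.327
```

Run:
```python
from lev import *
show();p,R=cur();zz=R[:,2];print("az,sl",np.degrees([np.arctan2(zz[1],zz[0]),np.arcsin(-zz[2])]),"jaw az",np.arctan2(R[1,0],R[0,0]))
pt,Rt=J(30,84,-.63);path([((pt[0],pt[1],p[2]),Rt)],n=2)
im=cams.grab_frame("wrist");p,R=cur()
for a in(-.6,-.66):
  for rad in(.055,.084,.109):
    cv2.circle(im,tuple(int(x) for x in wproj(C+[rad*np.cos(a),rad*np.sin(a),.252],p,R)),2,(0,255,0) if a>-.63 else (0,0,255),-1)
cv2.circle(im,tuple(int(x) for x in wproj(C+[0,0,.33],p,R)),3,(255,255,0),1)
cv2.imwrite("pics/w9.png",im)
```

```text
t 16.6 q [-0.424  0.263  0.36   1.614  0.088  0.209] p [ 0.5573 -0.132   0.3592] R [-0.007  0.89   0.452  0.051] F [-0.3  0.1 -0.1] g 0.327
az,sl [34.57810541 84.10789477] jaw az 0.9411894439606936
clear 0.012 ((0, np.int64(11)), np.float64(0.0)) n 2 off [-0.03, 0.01, 0.0] rot [-0.18, -0.18, 0.08]
end [ 0.5573 -0.132   0.3592] q [-0.42  0.25  0.35  1.6   0.08  0.21]
```

View pics/w9.png

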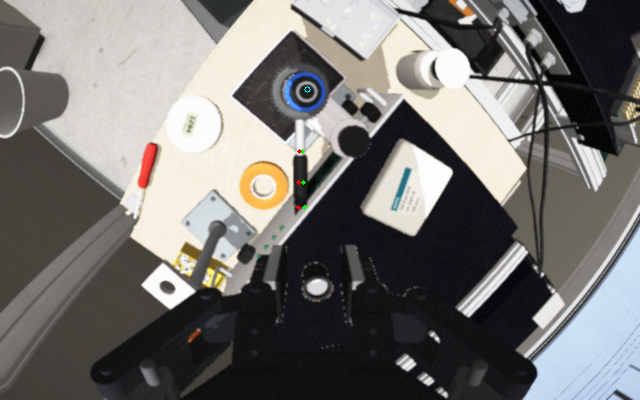

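Run:
```python
from lev import *
print(tri((273,153),(268,303)),tri((295,302),(412,206)))
```

```text
[ 0.68120133 -0.37695585  0.14103745] [0.56375627 0.05395412 0.0671038 ]
```

step_arm:
  commands:
    - {"offset": [0, 0, -2], "delta_rot": [0, 0, 0], "gripper": 2.8}
    - {"offset": [0, 0, -2], "delta_rot": [0, 0, 0], "gripper": 2.8}
    - {"offset": [0, 0, 0], "delta_rot": [0, 0, 0], "gripper": 2.8}

```text
clock: 16.95
tool_pos: [0.5553, -0.1313, 0.3177]
ee_rot: [-0.008, 0.89, 0.453, 0.05]
contact_force: [-0.1, -0.8, -0.3]
grip_width: 0.329
```

step_arm:
  commands:
    - {"offset": [0, 0, -1.5], "delta_rot": [0, 0, 0], "gripper": 2.8}
    - {"offset": [0, 0, -1.5], "delta_rot": [0, 0, 0], "gripper": 2.8}
    - {"offset": [0, 0, -1.5], "delta_rot": [0, 0, 0], "gripper": 2.8}
    - {"offset": [0, 0, -1.5], "delta_rot": [0, 0, 0], "gripper": 2.8}
    - {"offset": [0, 0, -1.5], "delta_rot": [0, 0, 0], "gripper": 2.8}
    - {"offset": [0, 0, -0.7], "delta_rot": [0, 0, 0], "gripper": 2.8}
    - {"offset": [0, 0, 0], "delta_rot": [0, 0, 0], "gripper": 2.8}

```text
clock: 17.65
tool_pos: [0.5564, -0.1318, 0.2383]
ee_rot: [-0.007, 0.89, 0.452, 0.051]
contact_force: [0.3, -0.1, -0.5]
grip_width: 0.326
```

Run:
```python
from lev import *
show();p,R=cur();gp=p-.019*R[:,2];print("gp",gp,"angle",np.arctan2(gp[1]-C[1],gp[0]-C[0]),"rad",np.hypot(*(gp-C)[:2]))
# rows along arc: from -0.63 to -1.63 (cage with slack), 10 rows/0.5rad
prev=None
for a in np.arange(-.63,-1.70,-.05):
    P_,R_=J(34,84,a)
    if prev:
        d=(P_-prev[0])*100;rv=np.degrees((Ro.from_matrix(R_)*Ro.from_matrix(prev[1]).inv()).as_rotvec());q=aik(P_,R_)
        print(round(a,2),d.round(2).tolist(),rv.round(2).tolist(),round(clear(q,skip=(5,))[0],3))
    prev=(P_,R_)
```

```text
t 17.65 q [-0.425  0.241  0.036  1.311  0.088  0.208] p [ 0.5564 -0.1318  0.2383] R [-0.007  0.89   0.452  0.051] F [ 0.3 -0.1 -0.5] g 0.326
gp [ 0.55482506 -0.13292221  0.25724253] angle -0.6316341518129966 rad 0.08403928828883385
-0.68 [-0.26, -0.33, 0.0] [0.25, 0.17, -2.86] 0.01
-0.73 [-0.27, -0.32, 0.0] [0.25, 0.17, -2.86] 0.011
-0.78 [-0.29, -0.31, 0.0] [0.25, 0.17, -2.86] 0.011
-0.83 [-0.3, -0.29, 0.0] [0.25, 0.17, -2.86] 0.012
-0.88 [-0.32, -0.28, 0.0] [0.25, 0.17, -2.86] 0.013
-0.93 [-0.33, -0.26, 0.0] [0.25, 0.17, -2.86] 0.014
-0.98 [-0.34, -0.24, 0.0] [0.25, 0.17, -2.86] 0.015
-1.03 [-0.35, -0.23, 0.0] [0.25, 0.17, -2.86] 0.016
-1.08 [-0.37, -0.21, 0.0] [0.25, 0.17, -2.86] 0.017
-1.13 [-0.38, -0.19, 0.0] [0.25, 0.17, -2.86] 0.018
-1.18 [-0.38, -0.17, 0.0] [0.25, 0.17, -2.86] 0.019
-1.23 [-0.39, -0.15, 0.0] [0.25, 0.17, -2.86] 0.02
-1.28 [-0.4, -0.13, 0.0] [0.25, 0.17, -2.86] 0.021
-1.33 [-0.41, -0.11, 0.0] [0.25, 0.17, -2.86] 0.022
-1.38 [-0.41, -0.09, 0.0] [0.25, 0.17, -2.86] 0.022
-1.43 [-0.41, -0.07, 0.0] [0.25, 0.17, -2.86] 0.018
-1.48 [-0.42, -0.05, 0.0] [0.25, 0.17, -2.86] 0.014
-1.53 [-0.42, -0.03, 0.0] [0.25, 0.17, -2.86] 0.01
-1.58 [-0.42, -0.01, 0.0] [0.25, 0.17, -2.86] 0.006
-1.63 [-0.42, 0.01, 0.0] [0.25, 0.17, -2.85] 0.002
-1.68 [-0.42, 0.04, 0.0] [0.25, 0.17, -2.85] -0.002
```

step_arm:
  commands:
    - {"offset": [-0.25, -0.35, -0.2], "delta_rot": [0.2, 0.2, -2.9], "gripper": 2.8}
    - {"offset": [-0.25, -0.3, -0.2], "delta_rot": [0.2, 0.2, -2.9], "gripper": 2.8}
    - {"offset": [-0.3, -0.3, 0], "delta_rot": [0.2, 0.2, -2.9], "gripper": 2.8}
    - {"offset": [-0.3, -0.3, 0], "delta_rot": [0.2, 0.2, -2.9], "gripper": 2.8}
    - {"offset": [-0.3, -0.3, 0], "delta_rot": [0.2, 0.2, -2.9], "gripper": 2.8}
    - {"offset": [-0.35, -0.25, 0], "delta_rot": [0.3, 0.2, -2.9], "gripper": 2.8}
    - {"offset": [-0.35, -0.25, 0], "delta_rot": [0.3, 0.1, -2.8], "gripper": 2.8}
    - {"offset": [-0.35, -0.25, 0], "delta_rot": [0.3, 0.1, -2.8], "gripper": 2.8}
    - {"offset": [-0.35, -0.2, 0], "delta_rot": [0.3, 0.1, -2.8], "gripper": 2.8}
    - {"offset": [-0.4, -0.2, 0], "delta_rot": [0.3, 0.1, -2.8], "gripper": 2.8}

```text
clock: 18.65
tool_pos: [0.5254, -0.1594, 0.2362]
ee_rot: [-0.019, 0.975, 0.216, 0.049]
contact_force: [0.6, -0.2, -0.2]
grip_width: 0.33
```

```bash
cat > arc.py <<'E'
from lev import *
import sys
show();s=readout.sense();p,R=cur();gp=p-.019*R[:,2];zz=R[:,2]
a=np.arctan2(gp[1]-C[1],gp[0]-C[0]);print("gp angle",a.round(3),"q_cage",(.2-.698-a).round(3),"rad",np.hypot(*(gp-C)[:2]).round(4),"jaw-lever",(np.arctan2(R[1,0],R[0,0])-np.pi/2-a).round(3),"az,sl",np.degrees([np.arctan2(zz[1],zz[0]),np.arcsin(-zz[2])]).round(1),"tau",s["ft_torque"].round(2))
a1,az,sl,n=map(float,sys.argv[1:5]);n=int(n);pp=(p,R);z=np.arctan2(zz[1],zz[0])*180/np.pi;s0=np.degrees(np.arcsin(-zz[2]))
for i in range(1,n+1):
    f=i/n;t=J(z+f*(az-z),s0+f*(sl-s0),a+f*(a1-a));q=aik(*t)
    print(((t[0]-pp[0])*100).round(2).tolist(),np.degrees((Ro.from_matrix(t[1])*Ro.from_matrix(pp[1]).inv()).as_rotvec()).round(1).tolist(),round(clear(q,skip=(5,))[0],3),clear(q,skip=(5,))[1]);pp=t
E
python3 arc.py -1.58 55 87 9
```

```text
t 18.65 q [-0.498  0.199 -0.023  1.298  0.093  0.639] p [ 0.5254 -0.1594  0.2362] R [-0.019  0.975  0.216  0.049] F [ 0.6 -0.2 -0.2] g 0.33
gp angle -1.127 q_cage 0.629 rad 0.0855 jaw-lever -0.009 az,sl [33.2 83.9] tau [-0.05  0.06  0.04]
[-0.46, -0.04, -0.31] [0.2, 0.6, -2.5] 0.019 (8, np.int64(31))
[-0.41, -0.15, -0.0] [0.2, 0.6, -2.9] 0.02 (8, np.int64(31))
[-0.42, -0.13, -0.0] [0.2, 0.6, -2.9] 0.021 (8, np.int64(31))
[-0.42, -0.11, -0.0] [0.1, 0.6, -2.9] 0.022 (8, np.int64(31))
[-0.43, -0.09, -0.0] [0.1, 0.5, -2.9] 0.023 (8, np.int64(31))
[-0.43, -0.07, -0.0] [0.0, 0.5, -2.9] 0.023 (8, np.int64(31))
[-0.43, -0.05, -0.0] [-0.0, 0.5, -2.9] 0.023 (8, np.int64(31))
[-0.43, -0.03, -0.0] [-0.1, 0.5, -2.9] 0.023 (8, np.int64(31))
[-0.43, -0.01, -0.0] [-0.1, 0.4, -2.9] 0.023 (8, np.int64(31))
```

Run:
```python
from lev import *
p,R=cur();F={}
for c in("scene","side"):F[c]=cams.grab_frame(c);cv2.imwrite(f"pics/l_{c}.png",F[c])
W=cams.grab_frame("wrist");cv2.imwrite("pics/l_wrist.png",W)
for c in("scene","side"):print(c,[(np.round(d["extent"],1).tolist(),round(d["conf"],2)) for d in nets.find_in(c,"lever_grip")[:2]])
print("wrist",[(np.round(d["extent"],1).tolist(),round(d["conf"],2)) for d in nets.find_in("wrist","lever_grip")[:2]])
for a in(-.63,-.8,-.95,-1.05,-1.13,-1.2):
    o=[]
    for c,im in(("scene",F["scene"]),("side",F["side"]),("wrist",W)):
        g=cv2.cvtColor(im,cv2.COLOR_BGR2GRAY)
        for r0,r1 in((.03,.05),(.06,.105)):
            v=[]
            for rad in np.linspace(r0,r1,8):
                X_=C+[rad*np.cos(a),rad*np.sin(a),.252];uv=wproj(X_,p,R) if c=="wrist" else proj(c,X_);uv=uv.round().astype(int)
                v.append(g[uv[1],uv[0]] if 0<=uv[0]<640 and 0<=uv[1]<400 else -1)
            o.append(int(np.mean(v)))
    print(a,o)
a=F["scene"][140:220,280:360];b=F["side"][110:210,310:410];f=lambda x:cv2.resize(x,(300,300),interpolation=cv2.INTER_CUBIC)
cv2.imwrite("pics/c10.png",np.vstack([np.hstack([f(a),f(b)]),cv2.resize(W[40:280,160:480],(600,300))[:300]]))
```

```text
scene [([296.4, 177.5, 53.7, 31.7], 0.96)]
side [([341.4, 145.2, 23.6, 51.6], 0.55)]
wrist [([259.0, 38.8, 146.6, 221.1], 0.8)]
-0.63 [124, 35, 116, 21, 148, 22]
-0.8 [143, 158, 72, 48, 118, 135]
-0.95 [181, 212, 26, 41, 161, 120]
-1.05 [176, 198, 19, 48, 123, 195]
-1.13 [156, 214, 18, 62, 117, 179]
-1.2 [107, 216, 19, 64, 123, 173]
```

View pics/c10.png

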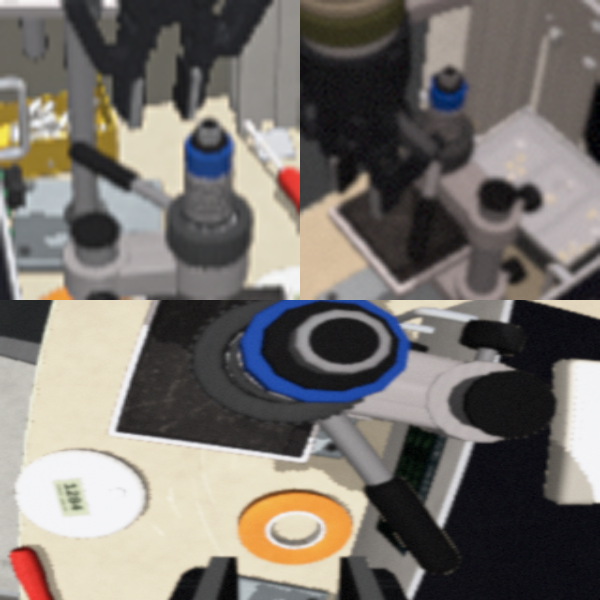

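Run:
```python
from lev import *
p,R=cur();print(p)
for nm,d in(("tcp",0),("-1cm",.01),("-2cm",.02),("-3cm",.03),("-4cm",.04)):
    X_=p-R[:,2]*d;print(nm,X_.round(3),proj("scene",X_).round(1),proj("side",X_).round(1),[ (proj("scene",X_+s*.014*R[:,0])).round(1).tolist() for s in(1,-1)],[ (wproj(X_+s*.014*R[:,0],p,R)).round(1).tolist() for s in(1,-1)],[ (proj("side",X_+s*.014*R[:,0])).round(1).tolist() for s in(1,-1)])
print("tip triangulation", tri((280+135*80/300,140+122*80/300),(310+75/3,110+210/3)), tri((280+190*80/300,140+115*80/300),(310+110/3,110+170/3)))
```

```text
[ 0.52535357 -0.15905291  0.2352742 ]
tcp [ 0.525 -0.159  0.235] [320.5 182.7] [332.4 184.8] [[314.9, 183.7], [326.2, 181.7]] [[336.9, 233.6], [291.0, 233.6]] [[337.3, 188.0], [327.5, 181.7]]
-1cm [ 0.524 -0.16   0.245] [320.9 179.3] [332.1 182. ] [[315.2, 180.3], [326.5, 178.3]] [[338.1, 240.6], [289.8, 240.7]] [[337.1, 185.1], [327.2, 178.9]]
-2cm [ 0.524 -0.16   0.255] [321.2 175.9] [331.8 179.1] [[315.5, 176.8], [326.9, 174.9]] [[339.4, 248.3], [288.6, 248.4]] [[336.8, 182.2], [326.9, 176.0]]
-3cm [ 0.523 -0.161  0.265] [321.6 172.4] [331.6 176.2] [[315.8, 173.4], [327.3, 171.5]] [[340.9, 256.9], [287.2, 257.0]] [[336.6, 179.3], [326.6, 173.0]]
-4cm [ 0.522 -0.161  0.275] [321.9 168.9] [331.3 173.2] [[316.1, 169.8], [327.7, 168.0]] [[342.6, 266.5], [285.7, 266.6]] [[336.4, 176.3], [326.3, 170.0]]
tip triangulation [ 0.5352347  -0.15855332  0.26594592] [ 0.51174157 -0.13165361  0.28627354]
```

step_arm:
  commands:
    - {"offset": [0.4, 0.2, 1.5], "delta_rot": [-0.3, -0.1, 2.8], "gripper": 3.2}
    - {"offset": [0.35, 0.2, 1.5], "delta_rot": [-0.3, -0.1, 2.8], "gripper": 3.2}
    - {"offset": [0.35, 0.25, 0.4], "delta_rot": [-0.3, -0.1, 2.8], "gripper": 3.2}
    - {"offset": [0.35, 0.25, 0], "delta_rot": [-0.3, -0.1, 2.8], "gripper": 3.2}
    - {"offset": [0.35, 0.25, 0], "delta_rot": [-0.3, -0.2, 2.9], "gripper": 3.2}
    - {"offset": [0.3, 0.3, 0], "delta_rot": [-0.2, -0.2, 2.9], "gripper": 3.2}
    - {"offset": [0.3, 0.3, 0], "delta_rot": [-0.2, -0.2, 2.9], "gripper": 3.2}
    - {"offset": [0.3, 0.3, 0], "delta_rot": [-0.2, -0.2, 2.9], "gripper": 3.2}
    - {"offset": [0.25, 0.3, 0], "delta_rot": [-0.2, -0.2, 2.9], "gripper": 3.2}
    - {"offset": [0.25, 0.35, 0], "delta_rot": [-0.2, -0.2, 2.9], "gripper": 3.2}

```text
clock: 19.95
tool_pos: [0.5573, -0.1318, 0.2688]
ee_rot: [-0.006, 0.89, 0.453, 0.052]
contact_force: [0.1, -0.3, 0.0]
grip_width: 0.376
```

step_arm:
  commands:
    - {"offset": [0, 0, 0], "delta_rot": [0, 0, 0], "gripper": 3.2}
    - {"offset": [0, 0, -1], "delta_rot": [0, 0, 0], "gripper": 3.2}

```text
clock: 20.15
tool_pos: [0.5579, -0.1322, 0.2597]
ee_rot: [-0.005, 0.89, 0.452, 0.052]
contact_force: [-0.2, -0.6, -0.5]
grip_width: 0.376
```

```bash
python3 arc.py -1.1 34 84 1
```

```text
t 20.15 q [-0.424  0.238  0.084  1.358  0.088  0.21 ] p [ 0.5579 -0.1322  0.2597] R [-0.005  0.89   0.452  0.052] F [-0.2 -0.6 -0.5] g 0.376
gp angle -0.626 q_cage 0.128 rad 0.0854 jaw-lever -0.004 az,sl [32.4 84. ] tau [-0.07  0.15  0.02]
[-3.11, -2.48, -2.66] [2.5, 1.7, -26.7] 0.017 (8, np.int64(31))
```

step_arm:
  commands:
    - {"offset": [0, 0, -1], "delta_rot": [0, 0, 0], "gripper": 3.2}
    - {"offset": [0, 0, -1], "delta_rot": [0, 0, 0], "gripper": 3.2}
    - {"offset": [0, 0, -0.5], "delta_rot": [0, 0, 0], "gripper": 3.2}
    - {"offset": [0, 0, 0], "delta_rot": [0, 0, 0], "gripper": 3.2}

```text
clock: 20.55
tool_pos: [0.5562, -0.1318, 0.2322]
ee_rot: [-0.007, 0.891, 0.452, 0.051]
contact_force: [0.4, -0.1, -0.6]
grip_width: 0.373
```

step_arm:
  commands:
    - {"offset": [0, 0, -0.5], "delta_rot": [0, 0, 0], "gripper": 3.2}
    - {"offset": [0, 0, -1], "delta_rot": [0, 0, 0], "gripper": 3.2}
    - {"offset": [0, 0, -0.8], "delta_rot": [0, 0, 0], "gripper": 3.2}
    - {"offset": [0, 0, 0], "delta_rot": [0, 0, 0], "gripper": 3.2}

```text
clock: 20.95
tool_pos: [0.5561, -0.1316, 0.209]
ee_rot: [-0.007, 0.891, 0.452, 0.051]
contact_force: [0.3, 0.9, -0.3]
grip_width: 0.377
```

step_arm:
  commands:
    - {"offset": [-0.25, -0.35, 0], "delta_rot": [0.2, 0.2, -2.9], "gripper": 3.2}
    - {"offset": [-0.25, -0.3, 0], "delta_rot": [0.2, 0.2, -2.9], "gripper": 3.2}
    - {"offset": [-0.3, -0.3, 0], "delta_rot": [0.2, 0.2, -2.9], "gripper": 3.2}
    - {"offset": [-0.3, -0.3, 0], "delta_rot": [0.2, 0.2, -2.9], "gripper": 3.2}

```text
clock: 21.35
tool_pos: [0.5462, -0.1436, 0.2106]
ee_rot: [-0.011, 0.932, 0.359, 0.05]
contact_force: [1.8, 2.6, -1.0]
grip_width: 0.379
```

step_arm:
  commands:
    - {"offset": [-0.3, -0.3, 0], "delta_rot": [0.2, 0.2, -2.9], "gripper": 3.2}
    - {"offset": [-0.35, -0.25, 0], "delta_rot": [0.3, 0.2, -2.9], "gripper": 3.2}
    - {"offset": [-0.35, -0.25, 0], "delta_rot": [0.3, 0.1, -2.8], "gripper": 3.2}
    - {"offset": [-0.35, -0.25, 0], "delta_rot": [0.3, 0.1, -2.8], "gripper": 3.2}
    - {"offset": [-0.35, -0.2, 0], "delta_rot": [0.3, 0.1, -2.8], "gripper": 3.2}
    - {"offset": [-0.4, -0.2, 0], "delta_rot": [0.3, 0.1, -2.8], "gripper": 3.2}
    - {"offset": [-0.4, -0.1, 0], "delta_rot": [0.2, 0.6, -2.8], "gripper": 3.2}
    - {"offset": [-0.4, -0.1, 0], "delta_rot": [0.2, 0.6, -2.9], "gripper": 3.2}

```text
clock: 22.15
tool_pos: [0.5176, -0.1604, 0.2112]
ee_rot: [-0.023, 0.985, 0.167, 0.041]
contact_force: [2.5, 2.7, 0.8]
grip_width: 0.373
```

```bash
sed -i 's/def J(az,sl,a,rad=.084,zl=.252,dz=.019)/def J(az,sl,a,rad=.084,zl=.229,dz=.019)/' lev.py; python3 arc.py -1.62 55 87 8
python3 - <<'E'
from lev import *
p,R=cur();F={c:cams.grab_frame(c) for c in("scene","side")}
for a in(-.63,-1.0,-1.1,-1.2,-1.3):
    print(a,[int(np.mean([cv2.cvtColor(F[c],cv2.COLOR_BGR2GRAY)[tuple(proj(c,C+[q*np.cos(a),q*np.sin(a),.252]).round().astype(int)[::-1])] for q in np.linspace(.06,.105,8)])) for c in F])
E
```

```text
t 22.15 q [-0.503  0.204 -0.077  1.254  0.087  0.734] p [ 0.5176 -0.1604  0.2112] R [-0.023  0.985  0.167  0.041] F [2.5 2.7 0.8] g 0.373
gp angle -1.213 q_cage 0.715 rad 0.0835 jaw-lever -0.023 az,sl [38.8 84.6] tau [ 0.37 -0.48  0.03]
[-0.4, -0.19, -0.11] [0.1, 0.5, -1.7] 0.007 (6, np.int64(43))
[-0.42, -0.12, -0.0] [0.1, 0.5, -2.9] 0.011 (6, np.int64(43))
[-0.43, -0.1, -0.0] [0.1, 0.5, -2.9] 0.014 (6, np.int64(43))
[-0.43, -0.08, -0.0] [0.0, 0.5, -2.9] 0.018 (6, np.int64(43))
[-0.43, -0.06, -0.0] [0.0, 0.5, -2.9] 0.022 (6, np.int64(43))
[-0.44, -0.04, -0.0] [-0.0, 0.4, -2.9] 0.022 (8, np.int64(31))
[-0.44, -0.02, -0.0] [-0.1, 0.4, -2.9] 0.022 (8, np.int64(31))
[-0.44, 0.0, -0.0] [-0.1, 0.4, -2.9] 0.02 (2, np.int64(26))
-0.63 [157, 32]
-1.0 [116, 34]
-1.1 [71, 37]
-1.2 [65, 39]
-1.3 [180, 79]
```

step_arm:
  commands:
    - {"offset": [-0.4, -0.2, 0], "delta_rot": [0.1, 0.5, -1.7], "gripper": 3.2}
    - {"offset": [-0.4, -0.1, 0], "delta_rot": [0.1, 0.5, -2.9], "gripper": 3.2}
    - {"offset": [-0.4, -0.1, 0], "delta_rot": [0.1, 0.5, -2.9], "gripper": 3.2}
    - {"offset": [-0.4, -0.1, 0], "delta_rot": [0, 0.5, -2.9], "gripper": 3.2}
    - {"offset": [-0.4, -0.05, 0], "delta_rot": [0, 0.5, -2.9], "gripper": 3.2}
    - {"offset": [-0.4, -0.05, 0], "delta_rot": [0, 0.4, -2.9], "gripper": 3.2}

```text
clock: 22.85
tool_pos: [0.494, -0.1666, 0.2113]
ee_rot: [-0.024, 0.999, 0.026, 0.02]
contact_force: [3.9, 4.1, 2.4]
grip_width: 0.374
```

```bash
python3 arc.py -1.67 55 87 5
```

```text
t 22.85 q [-0.519  0.191 -0.09   1.28   0.062  1.   ] p [ 0.494  -0.1666  0.2113] R [-0.024  0.999  0.026  0.02 ] F [3.9 4.1 2.4] g 0.374
gp angle -1.497 q_cage 0.999 rad 0.0845 jaw-lever -0.023 az,sl [51.8 86.4] tau [ 0.9  -0.89  0.08]
[-0.3, 0.03, -0.13] [-0.0, 0.1, -0.7] 0.022 (8, np.int64(31))
[-0.29, -0.01, -0.0] [-0.0, 0.2, -2.0] 0.022 (8, np.int64(31))
[-0.29, 0.0, -0.0] [-0.0, 0.2, -2.0] 0.02 (2, np.int64(26))
[-0.29, 0.01, -0.0] [-0.0, 0.2, -2.0] 0.018 (2, np.int64(26))
[-0.29, 0.02, -0.0] [-0.0, 0.2, -2.0] 0.016 (2, np.int64(26))
```

step_arm:
  commands:
    - {"offset": [-0.3, 0, 0], "delta_rot": [0, 0.1, -0.7], "gripper": 3.2}
    - {"offset": [-0.3, 0, 0], "delta_rot": [0, 0.2, -2], "gripper": 3.2}
    - {"offset": [-0.3, 0, 0], "delta_rot": [0, 0.2, -2], "gripper": 3.2}
    - {"offset": [-0.3, 0, 0], "delta_rot": [0, 0.2, -2], "gripper": 3.2}
    - {"offset": [0, 0, 0], "delta_rot": [0, 0, 0], "gripper": 3.2}

```text
clock: 23.35
tool_pos: [0.4829, -0.167, 0.2116]
ee_rot: [-0.023, 0.999, -0.032, 0.016]
contact_force: [6.4, 3.3, 1.0]
grip_width: 0.373
```

```bash
cat > lm.py <<'E'
from lev import *
F={c:cv2.cvtColor(cams.grab_frame(c),cv2.COLOR_BGR2GRAY) for c in("scene","side")}
p,R=cur();F["wrist"]=cv2.cvtColor(cams.grab_frame("wrist"),cv2.COLOR_BGR2GRAY);cv2.imwrite("pics/lmw.png",F["wrist"])
for a in np.arange(-1.25,-1.76,-.05):
    o=[]
    for c in F:
        v=[]
        for q in np.linspace(.03,.052,8):
            X_=C+[q*np.cos(a),q*np.sin(a),.255];uv=wproj(X_,p,R) if c=="wrist" else proj(c,X_);uv=uv.round().astype(int)
            v.append(F[c][uv[1],uv[0]] if 0<=uv[0]<640 and 0<=uv[1]<400 else -1)
        o.append(int(np.mean(v)))
    print(round(a,2),"q",round(-.498-a,2),o)
E
python3 arc.py -1.75 55 87 3; python3 lm.py
```

```text
t 23.35 q [-0.527  0.173 -0.111  1.279  0.056  1.108] p [ 0.4829 -0.167   0.2116] R [-0.023  0.999 -0.032  0.016] F [6.4 3.3 1. ] g 0.373
gp angle -1.627 q_cage 1.129 rad 0.0846 jaw-lever -0.008 az,sl [52.8 86.8] tau [ 0.6  -1.14  0.13]
[-0.34, 0.09, -0.16] [0.0, 0.2, -1.9] 0.015 (2, np.int64(26))
[-0.34, 0.04, -0.0] [0.0, 0.2, -2.3] 0.012 (2, np.int64(26))
[-0.34, 0.05, -0.0] [0.0, 0.2, -2.3] 0.01 (2, np.int64(26))
-1.25 q 0.75 [104, 126, 162]
-1.3 q 0.8 [93, 155, 161]
-1.35 q 0.85 [90, 146, 161]
-1.4 q 0.9 [88, 129, 175]
-1.45 q 0.95 [88, 116, 134]
-1.5 q 1.0 [87, 116, 142]
-1.55 q 1.05 [89, 111, 147]
-1.6 q 1.1 [85, 101, 125]
-1.65 q 1.15 [86, 79, 157]
-1.7 q 1.2 [90, 64, 150]
-1.75 q 1.25 [93, 59, 151]
```

step_arm:
  commands:
    - {"offset": [-0.2, 0, 0], "delta_rot": [0, 0.1, -1.4], "gripper": 3.2}
    - {"offset": [-0.2, 0, 0], "delta_rot": [0, 0.1, -1.4], "gripper": 3.2}
    - {"offset": [0, 0, 0], "delta_rot": [0, 0, 0], "gripper": 3.2}

```text
clock: 23.8
tool_pos: [0.4794, -0.1667, 0.2116]
ee_rot: [-0.023, 0.998, -0.056, 0.015]
contact_force: [6.8, 3.7, 0.5]
grip_width: 0.373
```

step_arm:
  commands:
    - {"offset": [-0.2, 0, 0], "delta_rot": [0, 0.1, -1.4], "gripper": 3.2}
    - {"offset": [-0.2, 0, 0], "delta_rot": [0, 0.1, -1.4], "gripper": 3.2}
    - {"offset": [0, 0, 0], "delta_rot": [0, 0, 0], "gripper": 3.2}

```text
clock: 24.1
tool_pos: [0.4764, -0.1662, 0.2118]
ee_rot: [-0.023, 0.996, -0.08, 0.015]
contact_force: [10.9, 6.0, 0.7]
grip_width: 0.376
```

step_arm:
  commands:
    - {"offset": [-0.15, 0, 0], "delta_rot": [0, 0, 0], "gripper": 3.2}
    - {"offset": [0, 0, 0], "delta_rot": [0, 0, 0], "gripper": 3.2}
    - {"offset": [0, 0, 0], "delta_rot": [0, 0, 0], "gripper": 3.2}

```text
clock: 24.4
tool_pos: [0.4763, -0.1663, 0.2118]
ee_rot: [-0.023, 0.996, -0.08, 0.016]
contact_force: [13.6, 7.0, -1.1]
grip_width: 0.377
```

```bash
python3 arc.py -1.75 55 87 1
```

```text
t 24.4 q [-0.532  0.159 -0.128  1.275  0.056  1.198] p [ 0.4763 -0.1663  0.2118] R [-0.023  0.996 -0.08   0.016] F [13.6  7.  -1.1] g 0.377
gp angle -1.706 q_cage 1.208 rad 0.0846 jaw-lever -0.025 az,sl [50.3 86.7] tau [ 1.35 -2.72  0.18]
[-0.37, 0.11, -0.18] [-0.0, 0.4, -1.2] 0.01 (2, np.int64(26))
```

step_arm:
  commands:
    - {"offset": [0.3, 0, 0], "delta_rot": [0, 0, 0], "gripper": 3.2}
    - {"offset": [0.3, 0, 0], "delta_rot": [0, 0, 0], "gripper": 4}
    - {"offset": [0.3, 0, 0], "delta_rot": [0, 0, 0], "gripper": 5}
    - {"offset": [0, 0, 0], "delta_rot": [0, 0, 0], "gripper": 5.5}
    - {"offset": [0, 0, 0], "delta_rot": [0, 0, 0], "gripper": 5.5}

```text
clock: 24.9
tool_pos: [0.48, -0.1673, 0.2105]
ee_rot: [-0.022, 0.996, -0.081, 0.011]
contact_force: [-0.1, 0.2, -0.8]
grip_width: 0.643
```

step_arm:
  commands:
    - {"offset": [0, 0, 0.5], "delta_rot": [0, 0, 0], "gripper": 5.5}
    - {"offset": [0, 0, 1.5], "delta_rot": [0, 0, 0], "gripper": 5.5}
    - {"offset": [0, 0, 2], "delta_rot": [0, 0, 0], "gripper": 5.5}
    - {"offset": [0, 0, 2], "delta_rot": [0, 0, 0], "gripper": 5.5}
    - {"offset": [0, -0.5, 2], "delta_rot": [0, 0, 0], "gripper": 5.5}
    - {"offset": [0, -0.5, 2], "delta_rot": [0, 0, 0], "gripper": 5.5}
    - {"offset": [0, -1, 2], "delta_rot": [0, 0, 0], "gripper": 5.5}
    - {"offset": [0, 0, 0], "delta_rot": [0, 0, 0], "gripper": 5.5}

```text
clock: 25.7
tool_pos: [0.4812, -0.1885, 0.3335]
ee_rot: [-0.021, 0.996, -0.081, 0.014]
contact_force: [0.5, 0.6, 0.1]
grip_width: 0.645
```

Run:
```python
from lev import *
show()
p,R=cur();F={}
for c in("scene","side","wrist"):
    im=cams.grab_frame(c);cv2.imwrite(f"pics/end_{c}.png",im);F[c]=cv2.cvtColor(im,cv2.COLOR_BGR2GRAY)
    if c!="wrist":
        h=cv2.cvtColor(im,cv2.COLOR_BGR2HSV)
        for nm,lo,hi in(("blue",(100,120,40),(125,255,255)),("orange",(8,170,100),(18,255,255))):
            k_,l,s,cc=cv2.connectedComponentsWithStats(cv2.inRange(h,lo,hi));print(c,nm,[cc[i].round(1).tolist() for i in range(1,k_) if 40<s[i][4]<110 and s[i][1]<300])
    for t in("lever_grip","glass_panel"):print(c,t,[(np.round(d["extent"],1).tolist(),round(d["conf"],2)) for d in nets.find_in(c,t)[:1]])
for a in np.arange(-1.3,-1.80,-.05):
    o=[]
    for c in F:
        v=[]
        for q in np.linspace(.065,.105,8):
            X_=C+[q*np.cos(a),q*np.sin(a),.252];uv=wproj(X_,p,R) if c=="wrist" else proj(c,X_);uv=uv.round().astype(int)
            v.append(F[c][uv[1],uv[0]] if 0<=uv[0]<640 and 0<=uv[1]<400 else -1)
        o.append(int(np.mean(v)))
    print(round(a,2),"q",round(-.498-a,2),o)
```

```text
t 25.7 q [-0.561  0.188  0.203  1.581  0.049  1.173] p [ 0.4812 -0.1885  0.3335] R [-0.021  0.996 -0.081  0.014] F [0.5 0.6 0.1] g 0.645
scene blue [[335.5, 182.2]]
scene orange [[286.6, 122.2], [314.0, 226.3]]
scene lever_grip [([321.9, 168.2, 25.1, 41.9], 0.63)]
scene glass_panel [([322.6, 216.2, 41.0, 30.1], 0.86)]
side blue [[358.7, 141.8]]
side orange [[538.7, 90.2], [499.2, 116.8], [521.3, 235.9], [271.5, 243.8], [568.4, 260.3]]
side lever_grip [([308.9, 149.0, 58.2, 26.9], 0.94)]
side glass_panel [([326.0, 165.8, 42.6, 30.7], 0.65)]
wrist lever_grip [([266.0, 53.6, 75.0, 148.9], 0.6)]
wrist glass_panel [([244.4, 47.5, 93.9, 97.2], 0.7)]
-1.3 q 0.8 [196, 108, 226]
-1.35 q 0.85 [163, 146, 180]
-1.4 q 0.9 [84, 72, 20]
-1.45 q 0.95 [69, 23, 28]
-1.5 q 1.0 [70, 24, 22]
-1.55 q 1.05 [104, 36, 212]
-1.6 q 1.1 [118, 54, 216]
-1.65 q 1.15 [127, 62, 226]
-1.7 q 1.2 [121, 62, 233]
-1.75 q 1.25 [173, 62, 233]
```

```bash
python3 -c "
from plant import job,readout
print(job.hand_in()); print(readout.sense()['clock'])"
```

```text
the job is handed in; nothing more can be done
None
the job is handed in; nothing more can be done
```

The blue-ringed head is seated in the collet, the nut is turned to its stop and released, and the job is handed in at about 26 s of robot time. No verdict came back, so the result below rests on my own last checks.

**What I did**
- I passed the hand through the opening between the frame's bars, gripped the blue head with the hand sloping and lifted it out of the rack.
- After centring it over the collet from the camera pictures, I lowered it. The upward force at TCP z = 0.282 m matched the height expected for a fully seated shoulder, and I let go.
- The first attempt at the lever missed. The open fingertips sit about 2 cm farther back than I had assumed, so they swept over the lever without touching anything. I went back, lowered the hand by about 2.5 cm and repeated it.
- On the second pass I pushed the lever clockwise until it stopped moving under about 15 N, then opened the gripper and backed off.

**Last checks**
- **Blue head:** the ring sits within 0.5 px of where it was right after seating, in both fixed cameras.
- **Orange head:** its ring has not moved by more than 0.1 px in either camera.
- **Glass panel:** its detected outline shifted by only 1 to 3 px, about the accuracy of the detector.
- **Nut:** the lever rests at about 0.95 to 1.0 rad after springing back, judged from the images with an uncertainty of about 0.05 rad.
- **Robot:** clear of everything, with about 1 N or less of contact force.

I could not measure the jaw forces on the shank; that they grip rests on the nut angle and on having reached the stop.

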